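Slide the tray of rinsed cyclone parts over the gap into the drying dock

TASK

Slide the loaded aluminium tray off the drainer, straight across the open gap and into the drying dock until its nose is fully home against the two rubber stops, then swing the steel keeper fully shut behind it. Keep the tray level all the way: bear down lightly on its open rear end while you draw it over, and once the nose rests on the dock take the weight off and push from behind, so that neither end sags. The sheet is thin, so use light fingertip force only and never pinch or lift it; keep the rinsed parts standing in it and leave the brush, bottle, jar and cup where they are.

Things in the scene. Friction and masses are not known exactly. Their poses are not given: they have to be found in the camera images.
- tray: aluminium sheet tray, 0.25 kg, 170 wide (x), 250 long (y): floor 2.5 thick, front and side walls 28 high, rear (-y) end open, just the floor's edge. Thin: it dents above 20 N of total finger force, so even the lightest pinch spoils it and it must be touched at a crawl (under 10 mm/s). Origin: centre of its underside; +y is the way of travel, z up. Starts on the drainer's glides
- tray_nose (a point): lower edge of the tray's front (+y) wall, middle: (0, 125, 0) in the tray frame. The tray is nose-heavy: pushed freely it tips off the drainer before the nose reaches the dock
- tray_heel (a point): bare spot on top of the tray's floor, middle of the open rear end: (0, -101, 2.5) in the tray frame; bare from the rear edge to 43 ahead of it. Closed fingertips bearing down here with 8 to 12 N hold the tray level and draw it along by friction. Once the rear is past the drainer it has no support and pressing here tips the tray back
- tray_rear (a point): middle of the tray's rear edge (2.5 thick), half-way up it: (0, -125, 1.25) in the tray frame; push here from behind, fingertips lower than the floor's top, to send it home
- drainer: dark drainer stand, fixed, 212 wide, 330 long, on levelling feet. Its two white nylon glides (20 wide, 110 apart) stand 6 above the deck, tops 60 to 68 above the bench (60 above this origin); side rails stand 12 above the glides, 8 in all wider than the tray. Origin: under the middle of the edge facing the gap; +y points across the gap to the dock
- drainer_edge (a point): middle of the drainer's gap edge at glide height; axes as the drainer. Nylon glides and guides are slippery (friction about 0.2)
- dock_mouth (a point): middle of the drying dock's mouth edge at glide height, 115 to 135 beyond the drainer's edge, level with it within 1; +y points into the dock. The first 15 of its glides ramp up by 3; its side guides (12 above the glides) flare by 12 a side over the first 40 and leave 7 in all beside the tray. A drip gutter 18 high lies in the gap
- dock_stop (a point): middle of the faces of the two fixed rubber end stops at glide height, 248 beyond the mouth; axes as the dock. Tray home = tray_nose here; its rear edge then stands 2 out of the mouth. A white blower housing, 105 above the glides, begins 14 behind the faces
- keeper (a joint): steel keeper: turn-bar 95 long, 8 wide, from 4 below to 6 above the glide tops, on an upright pivot on the dock's front, +x corner. 0: points to the dock's -y, beside the tray's path; negative: further out; 1.571 (end stop): shut across the mouth, 3 behind the rear edge of a tray that is home. Closes clockwise seen from above; stays where left, friction 0.05 N m
- keeper_peg (a point): top of the keeper's red upright peg, 12 diameter, 6 to 41 above the glide tops, 80 from the pivot; pushing it closes the keeper
- keeper_pivot (a point): keeper's pivot axis, 6 above the glide tops, 9 out from the mouth; axes as the dock
- shroud: rinsed clear cyclone shroud, about 0.5 kg, 92 diameter, 124 high, standing in the front of the tray; origin: centre of its underside
- prefilter_wet: rinsed blue round mesh prefilter, 82 diameter, 20 high, lying in the tray behind the shroud; origin: centre of its underside
- brush: slim grey dusting brush, 195 long, 14 high, lying on the bench beyond the dock; bystander; origin: underside, where handle and head meet; bristles to its +y
- bottle: pale bottle, 64 diameter, 190 high; bystander
- jar: white jar with blue lid, 60 diameter, 55 high; bystander
- beaker: white ceramic cup, 76 diameter, 90 high; bystander
Mind the look-alikes: they are no part of the job. Leave any red or turquoise look-alike of the prefilter_wet alone.

How it is judged:
On the way, in this order (a step that is already met when the one before it is completed fails the run):
1. the tray's nose has crossed the gap and rests on the dock's glides, the tray level (y of tray_nose in the frame of dock_mouth above 0.02 m and angle between tray's own z axis and vertical below 0.03 rad), for 0.1 s.
2. the tray is fully home: nose against the rubber stops (within 3 mm), flat on the glides (y of tray_nose in the frame of dock_stop above -0.003 m and z of tray_nose in the frame of dock_stop between -0.004 and 0.004 m and angle between tray's own z axis and vertical below 0.02 rad), for 0.2 s.
At the end, for the whole second after the job is handed in: Tray home in the dock, nose within 3 mm of the rubber stops, flat on the glides (height within 4 mm, tilt under 0.02 rad) and at rest; keeper shut (over 1.45 rad); shroud upright and prefilter lying in the tray (all of step 2 and value of joint keeper above 1.45 rad and angle between shroud's own z axis and vertical below 0.08 rad and z of each of shroud, prefilter_wet in the frame of tray below 0.01 m and horizontal distance between each of shroud, prefilter_wet and tray below 0.09 m and linear speed of tray below 0.01 m/s and linear speed of shroud below 0.02 m/s); the robot touches nothing.
It fails at once if the tray sags into the gap or tips: more than 0.03 rad out of level (angle between tray's own z axis and vertical above 0.03 rad).
It fails at once if the fingers load the thin tray with more than 20 N (a pinch or a shove) (contact force between the fingers and tray above 20 N).
It fails at once if the tray is lifted more than 12 mm instead of slid (z of tray in the frame of drainer above 0.072 m).
It fails at once if the shroud in the tray is tipped (angle between shroud's own z axis and vertical above 0.3 rad).
It fails at once if a bystander is moved more than 20 mm (distance of any of brush, bottle, jar, beaker from where it was at the start of the episode above 0.02 m).
It also fails if it takes over 72 s, if anything falls off the work surface, if the arm or the gripper's body presses on something with over 40 N, if the wrist force passes 120 N, or if a joint passes its speed limit or range.

ROBOT

A 6-joint arm with a two-finger parallel gripper is mounted at the origin on the work surface. World frame = base frame: x ahead of the robot, y to its left, z up, the work surface at z = 0. Lengths are in m, angles in rad, forces in N, time in s.
With the tool pointing down it reaches from about 0.35 to 0.85 m from the base axis. Payload 8.1 kg.
Tool frame: the origin (TCP) lies at the very end of the fingers, on their centre line; the grasp point (between the pads) lies 19 mm behind it; z points along the fingers, y is the line along which they close (so a half turn about z gives the same grasp; the last joint's range is limited). The gripper opens to 93 mm and grips with 3 to 60 N. Pads are 15 mm wide; open, the fingers measure 128 mm over their backs; the gripper's body (75 mm by 188 mm) begins 65 mm behind the grasp point.
Start: joints at [-1.266, 0.13, 1.488, -0, 1.523, -0.085], TCP at [0.228, -0.555, 0.219] pointing down, gripper open.
Joint ranges: [-2.96, 2.96], [-0.89, 2.26], [0.02, 2.5], [-1.34, 4.48], [0, 2.73], [-2.66, 2.66]. Speed limits (rad/s): [2.39, 2.39, 2.79, 3.14, 3.14, 3.14].

INTERFACE

Orientations are given as a rotation vector (axis times angle).
In Python, from plant import monitor, eyes, ticket gives the robot as it stands.
- The arm moves only by the tool arm_command, never from a script. Its argument "deltas" is a list that holds one entry, the list of rows, each a list of 6 numbers: the shift along the world's x, y, z in cm, then the turn, a rotation vector about the world's x, y, z in degrees. In form: [[[tx, ty, tz, rx, ry, rz], ...]]. A call has 1 to 12 rows; each row shifts and turns the commanded pose from where the row before left it; what a row does not reach is not made up. A row lasts 1/12 s, in which the tool goes at most 41.7 mm and 7.16 degrees, less where a joint would pass 70% of its speed; a pose out of reach is approached as far as the arm can. A call is refused whole if a number of a shift passes 4.17 or a number of a turn 7.16, either way. A call with a gripper value outside its range is refused whole. "gripper" is the opening, from -1 (shut) to 1 (fully open), set as the call begins (left out, the last holds). The fingers move at their own pace and stop on an object; "squeeze" is the grip in N (left out, the last holds). Time passes only in rows, so rows that do not move let the fingers close. It gives the time, the measured TCP pose, the force, the opening and the grip force at its end, in the units of the state.
- monitor.read_state(): the state, without advancing time (a new reading comes with each control period).
- eyes.read_camera(name): name is "scene" or "top" or "wrist"; returns the picture (384x512x3 uint8, blue, green, red); there is no depth.
- eyes.camera_model(name): a dict with "fx", "fy", "cx", "cy" (pixels), "rvec" (rotation vector, rad) and "tvec" (3), from world to camera coordinates, as OpenCV has them. Camera axes: x right, y down, z forward; pixel columns grow to the right and rows downward; lengths in m; the calibration is good to about 2 mm. A picture is of the moment at which its call begins: read the wrist's pose just before it. camera_model takes no time and is no camera call; for the wrist camera it gives the pose at the moment of the call.
- ticket.close_job(): hands the job in; it is judged then, once.
The state is a dict: "t": time; "q": joint angles; "dq": joint speeds; "joint_torque": joint torques, N m; "tool_pos": TCP position; "orientation": TCP orientation; "force": force on the tool from outside, world axes, zero at the start; "wrist_torque": the same for the moment, N m; "opening": finger opening in m; "gripper_force": force on a finger pad.
Only numpy, scipy, OpenCV 4.12 (cv2) and the standard library are available. Lean on these libraries where they do the work, as an engineer would, in place of code of your own. Each camera call takes 0.05 s, during which the arm holds its last target. There are 200 camera calls.

## Working session

There is one attempt and no reset: what is moved stays moved. The work goes in short steps, Python scripts to look and compute and a tool call to move; the robot and the scene stay as the last step left them, time stands still between calls to the robot, and variables do not carry over. Pictures are saved under pics/ and viewed, at most 10 in all, crops included, and the job is handed in when it is done.

Besides the shell and the picture viewer there is one more tool, called after "Request:" as a command line: name --argument value ..., lists and objects as JSON in quotes. arm_command: Moves the arm, as the interface text tells. Its arguments: {"type":"object","properties":{"deltas":{"type":"array"},"gripper":{"type":"number"},"squeeze":{"type":"number"}},"required":["deltas"]}

```bash
ls; mkdir -p pics
cat > h.py <<'E'
import numpy as np, cv2
from plant import monitor, eyes, ticket
def cam(n):
    m=eyes.camera_model(n);K=np.array([[m['fx'],0,m['cx']],[0,m['fy'],m['cy']],[0,0,1.]])
    return K,np.array(m['rvec'],float).reshape(3),np.array(m['tvec'],float).reshape(3)
def ray(c,uv):
    K,r,t=c;R=cv2.Rodrigues(r)[0];d=R.T@np.linalg.solve(K,np.array([uv[0],uv[1],1.]));return -R.T@t,d
def onz(c,uv,z):
    o,d=ray(c,uv);return o+d*(z-o[2])/d[2]
def proj(c,p):
    return cv2.projectPoints(np.array(p,float).reshape(-1,1,3),c[1],c[2],c[0],None)[0].reshape(-1,2)
def tri(c1,a,c2,b):
    o1,d1=ray(c1,a);o2,d2=ray(c2,b);s=np.linalg.lstsq(np.c_[d1,-d2],o2-o1,rcond=None)[0]
    p,q=o1+d1*s[0],o2+d2*s[1];return (p+q)/2,np.linalg.norm(p-q)
E
python3 - <<'E'
from h import *
ims=[]
for n in("scene","top"):
    im=eyes.read_camera(n);cv2.imwrite(f"pics/{n}0.png",im);c=cam(n);o,d=ray(c,(256,192));print(n,c[0][0,0],o.round(3),d.round(3))
    cv2.imwrite(f"pics/{n}0b.png",cv2.resize(im,(800,600),interpolation=cv2.INTER_CUBIC))
s=monitor.read_state();print(s)
E
```

```text
pics
scene 373.97746156070457 [ 1.232 -0.632  1.077] [-0.507  0.486 -0.712]
top 465.2605306085826 [0.429 0.021 1.64 ] [ 0.058  0.024 -0.998]
{'t': 0.1, 'q': array([-1.26640260e+00,  1.31066112e-01,  1.48913851e+00,  4.36632340e-06,
        1.52300047e+00, -8.53837408e-02]), 'dq': array([ 0.0018229 , -0.00091552, -0.00319917, -0.00054518, -0.00113132,
       -0.00117668]), 'joint_torque': array([ 8.43794023e-04, -5.61340857e+01, -4.93094230e+01,  7.69077614e-02,
        2.91172072e-02, -6.30232421e-05]), 'tool_pos': array([ 0.22787106, -0.55450683,  0.21772151]), 'orientation': array([-3.08054702e+00, -6.08081776e-01,  2.69853202e-04]), 'force': array([0.53733147, 0.26129806, 0.12049665]), 'wrist_torque': array([ 0.02926667, -0.00850488, -0.00071082]), 'gripper_force': 0.0, 'opening': 0.09281017809033706}
```

View pics/top0b.png

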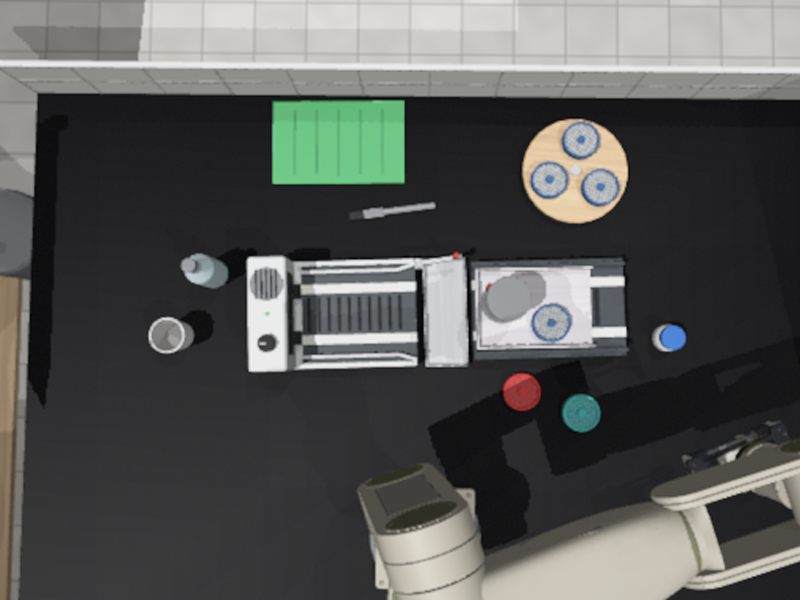

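View pics/scene0b.png

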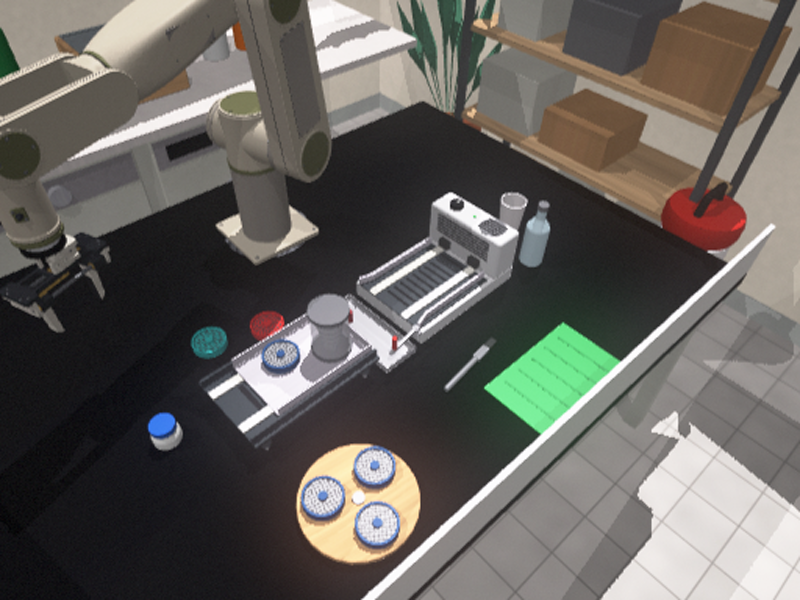

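The top view (800 px scale) shows up = +x and left = +y. The tray is at about (535,307), the dock mouth at about (418,312), the keeper peg is the red dot at (457,255), and the gutter is at (445,312). The prefilter in the tray (551,322) is the blue one. The red (521,392) and turquoise (581,412) discs, and the three on the round board (575,170), are look-alikes. Next I'll enlarge both views to pick out edges.

Run:
```python
from h import *
def crop(n,x,y,w,h,s):
    im=cv2.imread(f"pics/{n}0.png")[y:y+h,x:x+w];im=cv2.resize(im,None,fx=s,fy=s,interpolation=cv2.INTER_CUBIC)
    im=np.clip(255*(im/255.)**0.6,0,255).astype(np.uint8)
    for k in range(0,w,20):cv2.putText(im,str(x+k),(k*s,8),0,.3,(0,255,255));cv2.line(im,(k*s,8),(k*s,14),(0,255,255))
    for k in range(0,h,20):cv2.putText(im,str(y+k),(0,k*s+4),0,.3,(0,255,255))
    cv2.imwrite(f"pics/{n}0c.png",im)
crop("top",260,155,156,85,5);crop("scene",120,180,160,110,5)
```

```text
(no output)
```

View pics/top0c.png

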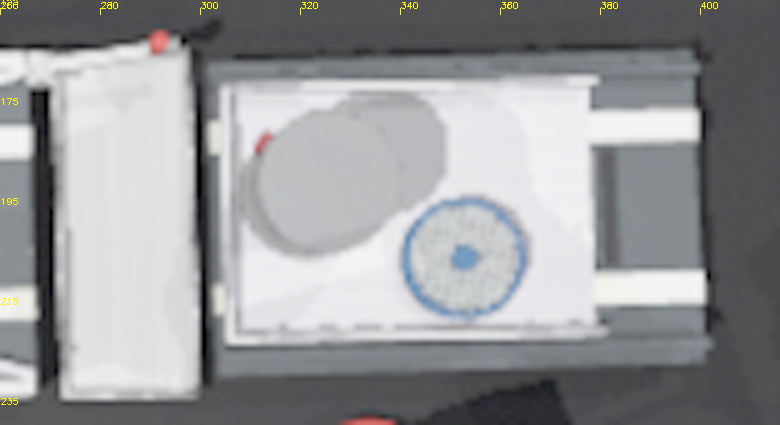

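View pics/scene0c.png

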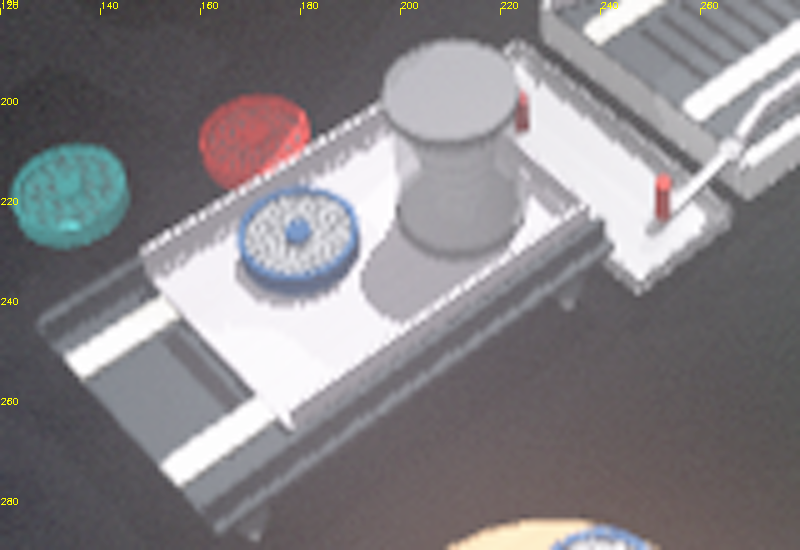

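```bash
cat > m.py <<'E'
from h import *
ct,cs=cam("top"),cam("scene")
g=cv2.imread("pics/top0.png").min(2).astype(float)
def strip(r0,r1,c0,c1,zs=.064):
    # centreline of white strip by weighted rows, each column
    P=[]
    for c in range(c0,c1):
        w=np.clip(g[r0:r1,c]-130,0,None)
        if w.sum()>100:P.append((c,(w*np.arange(r0,r1)).sum()/w.sum()))
    P=np.array(P);a,b=np.polyfit(P[:,0],P[:,1],1);print("strip",r0,"rms",np.std(P[:,1]-a*P[:,0]-b).round(2))
    A,B=[onz(ct,(c,a*c+b),zs) for c in(c0,c1)];print(A.round(4),B.round(4),"yaw of +y deg",np.degrees(np.arctan2(-(A-B)[0],(A-B)[1])).round(2));return A,B
strip(174,188,197,262);strip(209,224,197,262)
strip(172,189,383,397);strip(204,221,383,397)
for n,a,b in [("gl low in",(400.6,208.6),(137.6,254.6)),("gl low out",(400.6,215.1),(132.6,249.8)),("gl up in",(399.2,182.6),(152.1,271.8)),("gl up out",(399.2,176.6),(156.8,276.6)),
 ("peg top",(291.2,163.0),(252,214.6)),("tray rear wall up",(379,170.6),(178,264)),("floor rear low",(379,219.5),(148.8,229.5)),("dock corner",(266.6,0),(266.6,0))][:-1]:
    p,e=tri(ct,a,cs,b);print(n,p.round(4),"gap",e.round(4))
for r in(172,180,186,205,212,218): # column profile across mouth, rear end
    print(r,"c260-305",g[r,258:306].astype(int).tolist())
for r in(174,190,200,217): print(r,"c372-402",g[r,372:403].astype(int).tolist())
E
python3 m.py
```

```text
strip 174 rms 0.3
[0.5489 0.2594 0.064 ] [0.5498 0.0387 0.064 ] yaw of +y deg 0.21
strip 209 rms 0.1
[0.4331 0.2574 0.064 ] [0.4409 0.0376 0.064 ] yaw of +y deg 2.01
strip 172 rms 0.03
[ 0.5657 -0.3722  0.064 ] [ 0.5674 -0.4198  0.064 ] yaw of +y deg 2.09
strip 204 rms 0.04
[ 0.4558 -0.3719  0.064 ] [ 0.4574 -0.4193  0.064 ] yaw of +y deg 1.85
gl low in [ 0.4705 -0.4275  0.0661] gap 0.0078
gl low out [ 0.4472 -0.4288  0.0691] gap 0.0027
gl up in [ 0.5579 -0.4249  0.0653] gap 0.0044
gl up out [ 0.5796 -0.4241  0.0629] gap 0.0082
peg top [ 0.6152 -0.057   0.1102] gap 0.0017
tray rear wall up [ 0.5966 -0.3526  0.081 ] gap 0.0048
floor rear low [ 0.4308 -0.3511  0.0955] gap 0.0009
172 c260-305 [160, 140, 93, 88, 90, 92, 94, 98, 97, 92, 88, 77, 136, 172, 160, 193, 221, 221, 220, 219, 218, 215, 210, 205, 203, 201, 199, 199, 200, 196, 192, 192, 199, 207, 206, 208, 210, 204, 180, 135, 75, 15, 26, 49, 61, 84, 148, 169]
180 c260-305 [191, 191, 191, 192, 191, 191, 191, 169, 89, 15, 12, 10, 85, 142, 160, 193, 221, 219, 216, 215, 213, 209, 205, 208, 210, 209, 207, 206, 207, 206, 205, 206, 207, 20
[... 920 characters left out ...]
204, 207, 209, 207, 206, 206, 206, 205, 204, 207, 208, 206, 199, 196, 195, 194, 192, 196, 168, 11, 26, 52, 89, 112, 181]
174 c372-402 [215, 214, 214, 217, 223, 200, 90, 90, 90, 90, 89, 90, 90, 90, 90, 91, 90, 91, 91, 90, 91, 91, 90, 90, 90, 89, 71, 16, 24, 33, 35]
190 c372-402 [228, 228, 227, 227, 227, 208, 142, 80, 58, 56, 57, 74, 90, 90, 89, 89, 90, 90, 90, 89, 89, 89, 89, 89, 89, 89, 83, 58, 19, 27, 36]
200 c372-402 [219, 226, 223, 214, 221, 219, 175, 87, 72, 54, 56, 67, 85, 89, 90, 90, 89, 90, 89, 90, 90, 89, 90, 90, 89, 89, 89, 72, 24, 20, 28]
217 c372-402 [215, 215, 214, 214, 214, 214, 191, 112, 82, 81, 80, 80, 80, 80, 80, 80, 81, 82, 87, 88, 89, 89, 89, 88, 89, 89, 88, 84, 62, 15, 15]
```

Run:
```python
from h import *
ct=cam("top")
for n,uv,z in [("rear190",(378.0,190),.067),("rear200",(378.4,200),.067),("rear212?",(378.7,217),.067),("mouth180",(267.6,180),.064),("mouth212",(268.7,212),.064),("drE180",(301,180),.066),("drE212",(301.9,212),.066),("wall up rear",(379,170.6),.095),("wall low rear",(380.2,220.6),.095),("peg",(291.2,163),.108),("jar",(430,216),.055)]:
    print(n,onz(ct,uv,z).round(4))
```

```text
rear190 [ 0.5308 -0.3545  0.067 ]
rear200 [ 0.4969 -0.3557  0.067 ]
rear212? [ 0.4395 -0.3566  0.067 ]
mouth180 [0.5614 0.0198 0.064 ]
mouth212 [0.4528 0.015  0.064 ]
drE180 [ 0.5624 -0.0935  0.066 ]
drE212 [ 0.4539 -0.0972  0.066 ]
wall up rear [ 0.5938 -0.3513  0.095 ]
wall low rear [ 0.4274 -0.3548  0.095 ]
peg [ 0.6149 -0.0578  0.108 ]
jar [ 0.4446 -0.534   0.055 ]
```

Request:
arm_command --deltas '[[[2,1.5,0,0,0,7],[2,1.5,0,0,0,7],[2,1.5,0,0,0,7],[2,1.5,0,0,0,7],[2,1.5,0,0,0,7],[2,1.5,0,0,0,7],[2,1.5,0,0,0,7],[2,1.5,0,0,0,7],[2,1.5,0,0,0,7],[2,1.5,0,0,0,6.7],[2,1.5,0,0,0,0],[2,1.5,0,0,0,0]]]' --gripper -1 --squeeze 5

```text
t: 1.1
tool_pos: [0.4687, -0.3739, 0.2181]
orientation: [-2.18, -2.261, 0.0]
force: [0.4, -0.4, 0.6]
opening: 0.0175
gripper_force: 0.0
```

Request:
arm_command --deltas '[[[2,2.2,0,0,0,0],[2.1,2.2,0,0,0,0],[0,0,-3.5,0,0,0],[0,0,-3.5,0,0,0],[0,0,-3.0,0,0,0],[0,0,-1,0,0,0],[0,0,0,0,0,0],[0,0,0,0,0,0]]]'

```text
t: 1.77
tool_pos: [0.5089, -0.3311, 0.109]
orientation: [-2.181, -2.26, 0.0]
force: [-0.0, -0.2, 1.0]
opening: 0.0003
gripper_force: 0.0
```

Run:
```python
from h import *
s=monitor.read_state();print(s['t'],s['tool_pos'],s['opening'],s['force'],s['q'].round(2))
c=cam("wrist");im=eyes.read_camera("wrist");cv2.imwrite("pics/w1.png",im)
p=s['tool_pos']
for z in(.0685,.071):print("heel",proj(c,[[p[0],p[1],z]]),"rear edge",proj(c,[[.51,-.354,z]]))
o,d=ray(c,(256,192));print(o,d)
for z in(.12,.1,p[2]):print(proj(c,[[p[0],p[1],z]]))
sc=eyes.read_camera("scene");cv2.imwrite("pics/s1.png",sc)
q=cv2.resize(sc[180:290,120:280],(512,352),interpolation=cv2.INTER_CUBIC)
v=np.zeros((592,800,3),np.uint8);v[:384//2*1*0+300,:400]=cv2.resize(im,(400,300));v[:275,400:]=cv2.resize(q,(400,275));cv2.imwrite("pics/v1.png",v[:300])
```

```text
1.7667 [ 0.50889757 -0.33106676  0.10901058] 0.0003332676718935984 [-0.02262428 -0.19263859  0.97012314] [-0.66  0.22  1.59 -0.    1.33 -0.7 ]
heel [[255.3156803  210.24951047]] rear edge [[255.69945769 239.52269819]]
heel [[255.32050928 211.30119212]] rear edge [[255.70840943 240.87161934]]
[ 0.50627704 -0.26542421  0.27503278] [ 0.01232298 -0.24366557 -0.96979912]
[[255.44360514 238.10972172]]
[[255.38574706 225.50905318]]
[[255.41024274 230.8438643 ]]
```

View pics/v1.png

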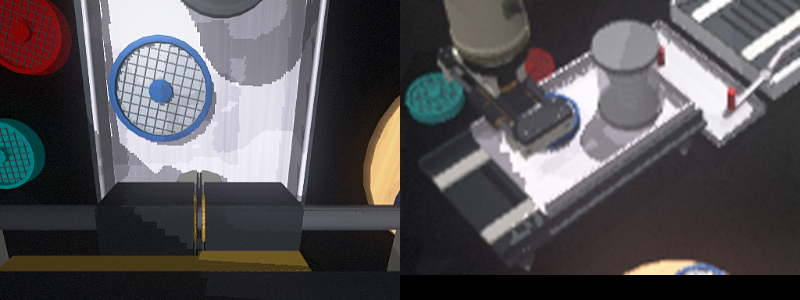

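The composite shows the fingers centred between the tray walls: the floor spans about 112 to 297 in the left half, with the fingers at 200. They sit behind the prefilter, on the bare heel. I'll lower to just above the floor, then feel for contact at a crawl.

Request:
arm_command --deltas '[[[0,0,-2,0,0,0],[0,0,-1,0,0,0],[0,0,-0.3,0,0,0],[0,0,0,0,0,0],[0,0,0,0,0,0]]]'

```text
t: 2.28
tool_pos: [0.5093, -0.3312, 0.0764]
orientation: [2.181, 2.26, 0.0]
force: [-0.0, 0.5, 0.4]
opening: 0.0002
gripper_force: 0.0
```

Request:
arm_command --deltas '[[[0,0,-0.07,0,0,0],[0,0,-0.07,0,0,0],[0,0,-0.07,0,0,0],[0,0,-0.07,0,0,0],[0,0,0,0,0,0]]]'

```text
t: 2.7
tool_pos: [0.509, -0.3309, 0.0728]
orientation: [-2.182, -2.26, 0.0]
force: [0.3, -0.4, -0.2]
opening: 0.0003
gripper_force: 0.0
```

Request:
arm_command --deltas '[[[0,0,-0.06,0,0,0],[0,0,-0.06,0,0,0],[0,0,0,0,0,0]]]'

```text
t: 2.95
tool_pos: [0.5089, -0.3309, 0.0715]
orientation: [-2.182, -2.26, 0.0]
force: [-0.1, -1.4, 0.0]
opening: 0.0001
gripper_force: 0.0
```

Request:
arm_command --deltas '[[[0,0,-0.05,0,0,0],[0,0,-0.05,0,0,0],[0,0,0,0,0,0]]]'

```text
t: 3.2
tool_pos: [0.5089, -0.3309, 0.0705]
orientation: [-2.181, -2.26, 0.0]
force: [-0.5, -0.2, -0.2]
opening: 0.0007
gripper_force: 0.0
```

Request:
arm_command --deltas '[[[0,0,-0.05,0,0,0],[0,0,0,0,0,0]]]'

```text
t: 3.37
tool_pos: [0.509, -0.3309, 0.07]
orientation: [-2.182, -2.26, 0.0]
force: [-0.7, 0.2, -0.1]
opening: 0.0006
gripper_force: 0.0
```

Request:
arm_command --deltas '[[[0,0,-0.05,0,0,0],[0,0,0,0,0,0]]]'

```text
t: 3.53
tool_pos: [0.509, -0.3309, 0.0695]
orientation: [-2.182, -2.26, -0.0]
force: [0.5, 0.1, -0.5]
opening: 0.0001
gripper_force: 0.0
```

Request:
arm_command --deltas '[[[0,0,-0.04,0,0,0],[0,0,0,0,0,0]]]'

```text
t: 3.7
tool_pos: [0.509, -0.331, 0.0691]
orientation: [-2.182, -2.26, -0.0]
force: [0.1, 0.1, 0.1]
opening: 0.0004
gripper_force: 0.0
```

Request:
arm_command --deltas '[[[0,0,-0.03,0,0,0],[0,0,0,0,0,0]]]'

```text
t: 3.87
tool_pos: [0.509, -0.331, 0.0689]
orientation: [-2.182, -2.26, 0.0]
force: [-0.4, 0.2, -0.3]
opening: 0.0004
gripper_force: 0.0
```

Request:
arm_command --deltas '[[[0,0,-0.03,0,0,0],[0,0,0,0,0,0]]]'

```text
t: 4.03
tool_pos: [0.509, -0.331, 0.0686]
orientation: [-2.182, -2.26, 0.0]
force: [-0.1, 0.2, -0.6]
opening: 0.0005
gripper_force: 0.0
```

Request:
arm_command --deltas '[[[0,0,-0.03,0,0,0],[0,0,0,0,0,0]]]'

```text
t: 4.2
tool_pos: [0.509, -0.331, 0.0683]
orientation: [2.182, 2.261, 0.0]
force: [-0.6, -0.6, 0.3]
opening: 0.0004
gripper_force: 0.0
```

Request:
arm_command --deltas '[[[0,0,-0.03,0,0,0],[0,0,0,0,0,0]]]'

```text
t: 4.37
tool_pos: [0.509, -0.331, 0.0683]
orientation: [2.182, 2.26, 0.0]
force: [-2.6, 0.8, 2.3]
opening: 0.0003
gripper_force: 1.3
```

Request:
arm_command --deltas '[[[0,0,-0.03,0,0,0],[0,0,0,0,0,0]]]'

```text
t: 4.53
tool_pos: [0.5091, -0.331, 0.0683]
orientation: [2.182, 2.26, -0.0]
force: [-2.1, 0.9, 4.9]
opening: 0.0003
gripper_force: 2.6
```

Request:
arm_command --deltas '[[[0,0,-0.02,0,0,0],[0,0,0,0,0,0]]]'

```text
t: 4.7
tool_pos: [0.5091, -0.331, 0.0683]
orientation: [2.181, 2.26, -0.0]
force: [-1.0, 2.9, 6.9]
opening: 0.0008
gripper_force: 3.3
```

Request:
arm_command --deltas '[[[0,0,-0.03,0,0,0],[0,0.03,0,0,0,0],[0,0.05,0,0,0,0],[0,0.07,0,0,0,0],[-0.01,0.07,0,0,0,0],[0,0.07,0,0,0,0],[0,0.07,0,0,0,0],[0,0.07,0,0,0,0]]]'

```text
t: 5.37
tool_pos: [0.5097, -0.3278, 0.0683]
orientation: [2.18, 2.258, -0.0]
force: [0.4, -4.6, 5.6]
opening: 0.0004
gripper_force: 2.6
```

```bash
cat > rear.py <<'E'
from h import *
import sys
# tray nose/rear from the top view: edges along a row next to the glides
s=monitor.read_state();ct=cam("top");im=eyes.read_camera("top");cv2.imwrite(sys.argv[1],im)
print(s['t'],s['tool_pos'].round(4),s['force'].round(1))
g=im.min(2).astype(int)
for r in map(int,sys.argv[4:]):print(r,g[r,int(sys.argv[2]):int(sys.argv[3])].tolist())
E
python3 rear.py pics/t2.png 360 402 174 217; python3 -c "
import cv2;g=cv2.imread('pics/top0.png').min(2)
for r in(174,217):print(r,g[r,360:402].tolist())
for r in(200,205):print(r,g[r,290:310].tolist(),cv2.imread('pics/t2.png').min(2)[r,290:310].tolist())"
```

```text
5.3667 [ 0.5097 -0.3278  0.0683] [ 0.4 -4.6  5.6]
174 [200, 201, 200, 200, 199, 199, 176, 116, 106, 95, 93, 63, 66, 78, 87, 101, 121, 105, 69, 62, 48, 41, 41, 45, 105, 141, 140, 160, 183, 183, 169, 138, 159, 183, 184, 168, 141, 168, 179, 180, 177, 174]
217 [170, 135, 156, 184, 184, 181, 166, 130, 87, 38, 41, 40, 42, 42, 43, 42, 42, 42, 42, 43, 44, 47, 49, 49, 50, 49, 49, 50, 50, 50, 49, 54, 59, 60, 61, 61, 60, 60, 60, 59, 60, 72]
174 [217, 217, 217, 216, 216, 215, 215, 215, 215, 215, 214, 215, 215, 214, 214, 217, 223, 200, 90, 90, 90, 90, 89, 90, 90, 90, 90, 91, 90, 91, 91, 90, 91, 91, 90, 90, 90, 89, 71, 16, 24, 33]
217 [201, 216, 215, 215, 215, 215, 215, 215, 215, 215, 215, 215, 215, 215, 214, 214, 214, 214, 191, 112, 82, 81, 80, 80, 80, 80, 80, 80, 81, 82, 87, 88, 89, 89, 89, 88, 89, 89, 88, 84, 62, 15]
200 [206, 206, 206, 207, 207, 202, 193, 177, 120, 26, 9, 23, 60, 81, 153, 176, 132, 133, 177, 190] [215, 206, 206, 206, 208, 203, 193, 177, 119, 28, 8, 22, 59, 81, 157, 185, 157, 159, 191, 197]
205 [205, 207, 206, 206, 204, 198, 192, 182, 150, 87, 12, 24, 53, 75, 137, 162, 138, 139, 181, 214] [214, 206, 206, 206, 204, 199, 192, 182, 150, 87, 10, 24, 53, 75, 139, 175, 166, 159, 197, 227]
```

Request:
arm_command --deltas '[[[0,0,-0.03,0,0,0],[0,0.07,0,0,0,0],[0,0.07,0,0,0,0],[0,0.08,0,0,0,0],[-0.02,0.08,0,0,0,0],[0,0.08,0,0,0,0],[0,0.08,0,0,0,0],[0,0.08,0,0,0,0]]]'

```text
t: 6.08
tool_pos: [0.5098, -0.3226, 0.0682]
orientation: [2.179, 2.258, -0.0]
force: [-0.0, -4.6, 6.3]
opening: 0.0007
gripper_force: 3.0
```

```bash
python3 rear.py pics/t3.png 290 312 200 205 210
```

```text
6.0833 [ 0.5098 -0.3226  0.0682] [-0.  -4.6  6.3]
200 [215, 207, 206, 207, 208, 202, 193, 177, 120, 26, 11, 22, 60, 81, 156, 185, 157, 159, 190, 197, 143, 141]
205 [215, 207, 206, 207, 205, 199, 192, 182, 150, 87, 13, 24, 53, 75, 140, 175, 166, 159, 197, 227, 227, 227]
210 [218, 212, 207, 205, 199, 194, 192, 182, 169, 141, 12, 25, 52, 72, 118, 166, 177, 160, 198, 228, 228, 228]
```

Request:
arm_command --deltas '[[[0,0,-0.03,0,0,0],[0,0,-0.02,0,0,0],[0,0,0,0,0,0]]]'

```text
t: 6.38
tool_pos: [0.5098, -0.3225, 0.0682]
orientation: [2.179, 2.258, -0.0]
force: [-0.3, -2.5, 10.2]
opening: 0.0007
gripper_force: 5.0
```

```bash
python3 rear.py pics/t4.png 290 312 200 205
python3 - <<'E'
from h import *
ct=cam("top");im=cv2.imread("pics/top0.png")
# blue prefilter centroid before / now (board discs excluded)
for f in("pics/top0.png","pics/t4.png"):
    im=cv2.imread(f).astype(int)[190:230,330:375];m=(im[...,0]-im[...,2])>60;v,u=np.nonzero(m);print(len(u),u.mean()+330,v.mean()+190,u.min()+330,u.max()+330,onz(ct,((u.min()+u.max())/2+330,(v.min()+v.max())/2+190),.088).round(4))
w=eyes.read_camera("wrist");cv2.imwrite("pics/w4.png",w);c=cam("wrist")
m=(w[...,0].astype(int)-w[...,2])>70;n,l,st,ce=cv2.connectedComponentsWithStats(m.astype(np.uint8))
for k in range(1,n):
    if st[k,4]>60:print(st[k],ce[k].round(1),onz(c,ce[k],.088).round(4))
E
```

```text
6.3833 [ 0.5098 -0.3225  0.0682] [-0.3 -2.5 10.2]
200 [215, 207, 206, 206, 207, 203, 193, 177, 120, 26, 10, 25, 60, 81, 157, 185, 157, 159, 190, 196, 144, 141]
205 [214, 207, 206, 206, 205, 199, 193, 183, 150, 87, 11, 24, 53, 75, 140, 175, 166, 159, 197, 227, 227, 226]
73 351.6575342465753 206.13698630136986 341 364 [ 0.4751 -0.2642  0.088 ]
54 347.8888888888889 204.14814814814815 341 360 [ 0.4767 -0.2576  0.088 ]
[ 106   43  168  171 4729] [189.5 123.7] [ 0.4758 -0.2608  0.088 ]
[ 171  116   37   37 1091] [189.3 133.9] [ 0.4756 -0.2657  0.088 ]
[  0 209   8  48 240] [  2.6 233. ] [ 0.3764 -0.3205  0.088 ]
```

```bash
cat > pf.py <<'E'
from h import *
import sys
s=monitor.read_state();c=cam("wrist");w=eyes.read_camera("wrist");cv2.imwrite(sys.argv[1],w)
print(s['t'],s['tool_pos'].round(4),s['force'].round(1))
m=(w[...,0].astype(int)-w[...,2])>70;n,l,st,ce=cv2.connectedComponentsWithStats(m.astype(np.uint8))
for k in range(1,n):
    if st[k,4]>300 and st[k,2]<90:print("hub",st[k],onz(c,ce[k],.088).round(4))
    elif st[k,2]>100:print("ring mid",onz(c,(st[k,0]+st[k,2]/2,st[k,1]+st[k,3]/2),.088).round(4),st[k])
E
python3 pf.py pics/w5.png
```

```text
6.4833 [ 0.5098 -0.3225  0.0682] [-1.4 -3.6  9.7]
ring mid [ 0.476  -0.2631  0.088 ] [ 106   43  168  171 4730]
hub [ 171  116   37   37 1091] [ 0.4756 -0.2657  0.088 ]
```

Request:
arm_command --deltas '[[[0,0.05,0,0,0,0],[0,0.08,0,0,0,0],[0,0.08,0,0,0,0],[-0.02,0.08,0,0,0,0],[0,0.08,0,0,0,0]]]'

```text
t: 6.95
tool_pos: [0.5099, -0.3194, 0.0683]
orientation: [2.179, 2.257, -0.0]
force: [0.4, -5.3, 7.4]
opening: 0.0004
gripper_force: 3.8
```

```bash
python3 pf.py pics/w6.png
```

```text
6.95 [ 0.5099 -0.3194  0.0683] [ 0.4 -5.3  7.4]
ring mid [ 0.476  -0.2599  0.088 ] [ 106   43  168  171 4741]
hub [ 171  116   37   37 1095] [ 0.4756 -0.2625  0.088 ]
```

Request:
arm_command --deltas '[[[0,0.1,-0.02,0,0,0],[-0.01,0.12,0,0,0,0],[0,0.14,0,0,0,0],[-0.01,0.15,0,0,0,0],[0,0.15,0,0,0,0],[-0.01,0.15,0,0,0,0],[0,0.15,0,0,0,0],[-0.01,0.15,0,0,0,0],[-0.01,0.15,0,0,0,0],[-0.01,0.15,0,0,0,0]]]'

```text
t: 7.83
tool_pos: [0.5094, -0.3054, 0.0682]
orientation: [2.178, 2.256, -0.0]
force: [0.0, -5.6, 8.1]
opening: 0.0004
gripper_force: 4.1
```

```bash
python3 pf.py pics/w7.png;python3 rear.py pics/t7.png 280 312 180 200 205
python3 - <<'E'
from h import *
c=cam("wrist");R=cv2.Rodrigues(c[1])[0];o=np.array([.50628,-.26542,.27503]);c=(c[0],c[1],-R@o)
w=cv2.imread("pics/w1.png");m=(w[...,0].astype(int)-w[...,2])>70;n,l,st,ce=cv2.connectedComponentsWithStats(m.astype(np.uint8))
for k in range(1,n):
    if st[k,4]>300:print(st[k],onz(c,ce[k],.088).round(4),onz(c,(st[k,0]+st[k,2]/2,st[k,1]+st[k,3]/2),.088).round(4))
E
```

```text
7.8333 [ 0.5094 -0.3054  0.0682] [ 0.  -5.6  8.1]
ring mid [ 0.4756 -0.2459  0.088 ] [ 106   43  168  171 4720]
hub [ 171  116   37   37 1092] [ 0.4753 -0.2485  0.088 ]
7.8833 [ 0.5094 -0.3051  0.0683] [ 0.1 -5.   8.7]
180 [221, 223, 222, 213, 208, 207, 208, 207, 206, 207, 208, 208, 208, 210, 211, 206, 190, 168, 132, 156, 176, 152, 191, 222, 221, 221, 221, 216, 214, 215, 189, 151]
200 [220, 220, 223, 223, 222, 216, 208, 208, 206, 206, 206, 202, 194, 195, 196, 195, 194, 178, 124, 187, 214, 154, 160, 198, 207, 146, 139, 131, 127, 133, 139, 143]
205 [220, 220, 223, 223, 221, 215, 208, 207, 206, 203, 198, 195, 194, 194, 194, 195, 193, 183, 157, 192, 207, 150, 160, 198, 228, 228, 228, 228, 222, 205, 190, 172]
[ 139   44  133  137 2960] [ 0.4764 -0.2627  0.088 ] [ 0.4768 -0.2642  0.088 ]
[190 101  30  31 693] [ 0.4764 -0.2664  0.088 ] [ 0.4765 -0.2666  0.088 ]
[   0  155   44   87 1024] [ 0.358  -0.3252  0.088 ] [ 0.3566 -0.3228  0.088 ]
```

Request:
arm_command --deltas '[[[0,0.15,-0.01,0,0,0],[-0.01,0.17,0,0,0,0],[0,0.19,0,0,0,0],[-0.01,0.2,0,0,0,0],[-0.01,0.2,0,0,0,0],[-0.01,0.2,0,0,0,0],[-0.01,0.2,0,0,0,0],[0,0.2,0,0,0,0],[-0.01,0.2,0,0,0,0],[-0.01,0.2,0,0,0,0],[-0.01,0.2,0,0,0,0],[0,0.2,0,0,0,0]]]'

```text
t: 8.93
tool_pos: [0.5087, -0.2823, 0.0683]
orientation: [2.178, 2.256, -0.0]
force: [0.4, -5.6, 8.5]
opening: 0.0009
gripper_force: 4.5
```

Request:
arm_command --deltas '[[[-0.01,0.2,0,0,0,0],[-0.01,0.2,0,0,0,0],[0,0.2,0,0,0,0],[-0.01,0.2,0,0,0,0],[-0.01,0.2,0,0,0,0],[-0.01,0.2,0,0,0,0],[0,0.2,0,0,0,0],[-0.01,0.2,0,0,0,0]]]'

```text
t: 9.6
tool_pos: [0.5082, -0.2662, 0.0682]
orientation: [2.178, 2.256, -0.0]
force: [0.9, -6.6, 9.3]
opening: 0.0006
gripper_force: 4.5
```

```bash
python3 pf.py pics/w8.png
```

```text
9.6 [ 0.5082 -0.2662  0.0682] [ 0.9 -6.6  9.3]
ring mid [ 0.4746 -0.2067  0.088 ] [ 106   43  169  171 4715]
hub [ 172  116   37   38 1096] [ 0.4742 -0.2094  0.088 ]
```

Request:
arm_command --deltas '[[[0,0.2,-0.01,0,0,0],[-0.01,0.2,0,0,0,0],[-0.01,0.2,0,0,0,0],[-0.01,0.2,0,0,0,0],[0,0.2,0,0,0,0],[-0.01,0.2,0,0,0,0],[-0.01,0.2,0,0,0,0],[0,0.2,0,0,0,0],[-0.01,0.2,0,0,0,0],[-0.01,0.2,0,0,0,0],[-0.01,0.2,0,0,0,0],[0,0.2,0,0,0,0]]]'

```text
t: 10.65
tool_pos: [0.5075, -0.2423, 0.0682]
orientation: [2.178, 2.256, 0.0]
force: [-0.0, -6.2, 10.2]
opening: 0.0004
gripper_force: 4.8
```

Request:
arm_command --deltas '[[[-0.01,0.2,0,0,0,0],[-0.01,0.2,0,0,0,0],[0,0.2,0,0,0,0],[-0.01,0.2,0,0,0,0],[-0.01,0.2,0,0,0,0],[-0.01,0.2,0,0,0,0],[0,0.2,0,0,0,0],[-0.01,0.2,0,0,0,0]]]'

```text
t: 11.32
tool_pos: [0.5069, -0.2262, 0.0682]
orientation: [2.178, 2.256, 0.0]
force: [-0.5, -6.6, 8.8]
opening: 0.0005
gripper_force: 4.8
```

```bash
python3 pf.py pics/w9.png; python3 -c "
from h import *
a=eyes.read_camera('scene');b=eyes.read_camera('top');cv2.imwrite('pics/s9.png',a);cv2.imwrite('pics/t9.png',b)
v=np.zeros((400,800,3),np.uint8);v[:400,:400]=cv2.resize(a[150:290,150:290],(400,400),interpolation=2);v[:300,400:]=cv2.resize(b[150:240,240:360],(400,300),interpolation=2)
cv2.imwrite('pics/v9.png',np.clip(255*(v/255.)**.7,0,255).astype(np.uint8))"
```

```text
11.3167 [ 0.5069 -0.2262  0.0682] [-0.5 -6.6  8.8]
ring mid [ 0.4736 -0.167   0.088 ] [ 107   44  168  170 4707]
hub [ 172  116   37   38 1097] [ 0.473  -0.1696  0.088 ]
```

View pics/v9.png

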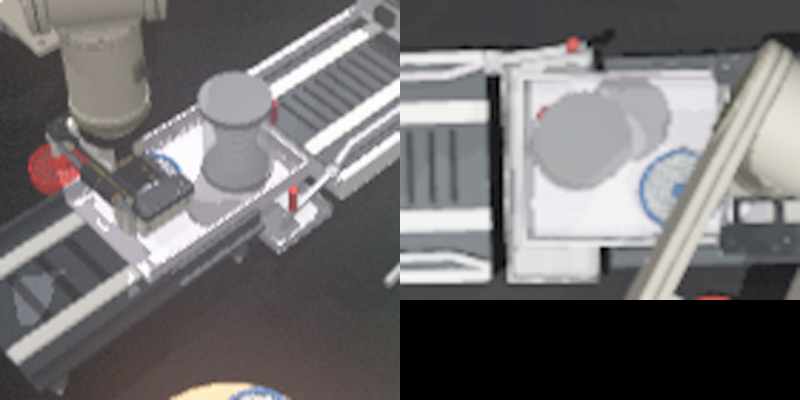

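The tray is level and the nose is about 25 mm short of the mouth. In the right half the front wall is at (525,155) and the mouth at about (495,150), and the tray is clear of the red peg at (573,44). I'll carry on.

Request:
arm_command --deltas '[[[0,0.2,0,0,0,0],[-0.01,0.2,0,0,0,0],[-0.01,0.2,0,0,0,0],[-0.01,0.2,0,0,0,0],[0,0.2,0,0,0,0],[-0.01,0.2,0,0,0,0],[-0.01,0.2,0,0,0,0],[0,0.2,0,0,0,0]]]'

```text
t: 12.13
tool_pos: [0.5065, -0.2102, 0.0682]
orientation: [2.178, 2.256, 0.0]
force: [-0.2, -5.3, 9.6]
opening: 0.0
gripper_force: 5.0
```

Request:
arm_command --deltas '[[[-0.01,0.15,0,0,0,0],[0,0.15,0,0,0,0],[-0.01,0.15,0,0,0,0],[0,0.15,0,0,0,0],[-0.01,0.15,0,0,0,0],[0,0.15,0,0,0,0],[-0.01,0.15,0,0,0,0],[0,0.15,0,0,0,0]]]'

```text
t: 12.8
tool_pos: [0.5061, -0.1982, 0.0682]
orientation: [2.178, 2.256, 0.001]
force: [0.3, -6.5, 11.4]
opening: 0.0006
gripper_force: 5.0
```

```bash
python3 pf.py pics/w10.png
```

```text
12.8 [ 0.5061 -0.1982  0.0682] [ 0.3 -6.5 11.4]
ring mid [ 0.4728 -0.1392  0.088 ] [ 107   44  168  171 4705]
hub [ 172  117   37   37 1098] [ 0.4723 -0.1416  0.088 ]
```

Request:
arm_command --deltas '[[[-0.01,0.13,0.01,0,0,0],[0,0.13,0,0,0,0],[-0.01,0.13,0,0,0,0],[0,0.13,0,0,0,0],[-0.01,0.13,0,0,0,0],[0,0.13,0,0,0,0],[-0.01,0.13,0,0,0,0],[0,0.13,0,0,0,0]]]'

```text
t: 13.52
tool_pos: [0.5056, -0.1877, 0.0682]
orientation: [2.178, 2.256, 0.001]
force: [0.0, -5.8, 10.4]
opening: 0.0006
gripper_force: 4.9
```

Request:
arm_command --deltas '[[[-0.01,0.13,0,0,0,0],[0,0.13,0,0,0,0],[-0.01,0.13,0,0,0,0],[0,0.13,0,0,0,0],[-0.01,0.13,0,0,0,0],[0,0.13,0,0,0,0],[-0.01,0.13,0,0,0,0],[0,0.13,0,0,0,0]]]'

```text
t: 14.18
tool_pos: [0.5053, -0.1775, 0.0682]
orientation: [2.178, 2.256, 0.001]
force: [1.3, -7.0, 8.1]
opening: 0.0005
gripper_force: 4.6
```

```bash
python3 pf.py pics/w11.png
```

```text
14.1833 [ 0.5053 -0.1775  0.0682] [ 1.3 -7.   8.1]
ring mid [ 0.4722 -0.1206  0.088 ] [ 108   49  167  170 4653]
hub [ 172  121   37   38 1081] [ 0.4716 -0.1232  0.088 ]
```

Request:
arm_command --deltas '[[[0,0,-0.03,0,0,0],[0,0.08,0,0,0,0],[-0.01,0.08,0,0,0,0],[0,0.08,0,0,0,0],[0,0.08,0,0,0,0],[-0.01,0.08,0,0,0,0],[0,0.08,0,0,0,0]]]'

```text
t: 14.82
tool_pos: [0.5054, -0.1731, 0.0683]
orientation: [2.177, 2.255, 0.001]
force: [0.8, -8.0, 10.5]
opening: 0.0003
gripper_force: 5.1
```

```bash
python3 pf.py pics/w12.png; python3 -c "
from h import *
b=eyes.read_camera('top');cv2.imwrite('pics/t12.png',b)
g=b.min(2)
for r in (182,195,205,212):print(r,g[r,250:280].tolist())"
```

```text
14.8167 [ 0.5054 -0.1731  0.0683] [ 0.8 -8.  10.5]
ring mid [ 0.472  -0.1207  0.088 ] [ 108   60  166  167 4550]
hub [ 173  131   36   37 1052] [ 0.4716 -0.1232  0.088 ]
182 [234, 233, 233, 233, 233, 233, 233, 233, 233, 229, 221, 221, 198, 146, 154, 154, 186, 191, 120, 141, 165, 146, 146, 145, 146, 146, 146, 146, 145, 145]
195 [74, 95, 94, 98, 89, 58, 70, 91, 93, 90, 85, 139, 176, 165, 143, 133, 136, 146, 147, 147, 147, 147, 147, 147, 146, 146, 147, 146, 146, 146]
205 [74, 97, 103, 102, 94, 69, 58, 75, 87, 85, 87, 111, 176, 192, 161, 161, 201, 231, 231, 231, 225, 210, 184, 150, 143, 137, 138, 138, 137, 140]
212 [110, 108, 121, 138, 138, 138, 136, 130, 128, 128, 128, 132, 174, 190, 161, 160, 200, 231, 231, 230, 230, 230, 230, 230, 230, 230, 230, 229, 229, 229]
```

```bash
python3 -c "
from h import *
a=eyes.read_camera('scene');b=cv2.imread('pics/t12.png');cv2.imwrite('pics/s12.png',a)
v=np.zeros((400,800,3),np.uint8);v[:400,:400]=cv2.resize(a[150:230,200:280],(400,400),interpolation=2);v[:400,400:]=cv2.resize(b[155:235,230:310],(400,400),interpolation=2)
cv2.imwrite('pics/v12.png',np.clip(255*(v/255.)**.7,0,255).astype(np.uint8))"
```

```text
(no output)
```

View pics/v12.png

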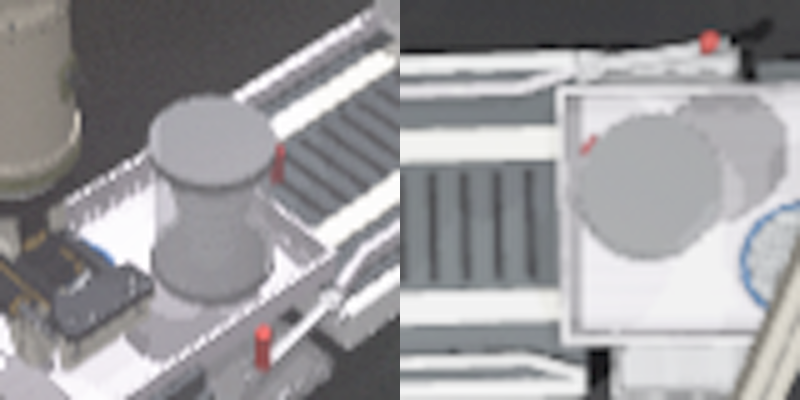

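Run:
```python
from h import *
ct=cam("top");b=cv2.imread("pics/t12.png").min(2).astype(int);a=cv2.imread("pics/top0.png").min(2).astype(int)
for c in(266,272,280,288):print("tray",c,b[164:178,c].tolist(),b[216:232,c].tolist())
for c in(200,225,240):print("dock",c,a[160:180,c].tolist(),a[216:236,c].tolist())
for r in(171.5,224):print(onz(ct,(266,r),.094).round(4))
print(onz(ct,(262.5,200),.094),onz(ct,(262.5,200),.085), "px/mm", (onz(ct,(266,171),.078)-onz(ct,(266,172),.078))[0])
```

```text
tray 266 [15, 162, 210, 204, 194, 188, 192, 165, 187, 206, 151, 176, 176, 183] [201, 200, 192, 182, 166, 146, 195, 200, 121, 83, 84, 71, 137, 195, 210, 210]
tray 272 [14, 67, 172, 214, 188, 127, 140, 132, 191, 209, 186, 209, 210, 215] [231, 231, 224, 215, 204, 173, 198, 201, 107, 97, 95, 84, 91, 114, 132, 140]
tray 280 [47, 161, 211, 197, 183, 187, 141, 137, 192, 212, 202, 224, 225, 202] [235, 237, 232, 226, 206, 156, 202, 221, 203, 211, 212, 212, 213, 213, 213, 207]
tray 288 [180, 195, 184, 192, 199, 186, 140, 131, 184, 196, 123, 130, 137, 146] [237, 237, 232, 225, 205, 143, 192, 214, 196, 211, 211, 211, 212, 212, 208, 201]
dock 200 [17, 16, 14, 14, 15, 14, 22, 130, 178, 170, 124, 56, 124, 205, 216, 146, 53, 57, 60, 61] [158, 157, 157, 157, 131, 48, 52, 52, 53, 52, 52, 186, 221, 175, 97, 100, 181, 228, 234, 203]
dock 225 [38, 36, 36, 35, 28, 16, 169, 226, 234, 204, 96, 93, 191, 227, 186, 92, 95, 98, 100, 100] [234, 234, 234, 210, 124, 99, 99, 100, 99, 85, 156, 215, 205, 113, 96, 142, 208, 235, 215, 138]
dock 240 [36, 35, 34, 35, 28, 50, 189, 235, 219, 164, 93, 133, 205, 212, 133, 91, 95, 100, 100, 99] [233, 233, 233, 205, 94, 97, 96, 96, 82, 57, 182, 219, 177, 94, 97, 182, 229, 231, 195, 53]
[0.5873 0.0254 0.094 ]
[0.4125 0.0237 0.094 ]
[0.49206927 0.03610157 0.094     ] [0.49243532 0.03619231 0.085     ] px/mm 0.003383032504751915
```

Run:
```python
from h import *
ct=cam("top")
b=cv2.imread("pics/t12.png").min(2).astype(int)
print("dock ctr",onz(ct,(240,199.8),.078).round(4),onz(ct,(225,(174.3+226)/2),.078).round(4))
print("tray ctr",onz(ct,(266,197.55),.094).round(4))
for u in(266,288):print(onz(ct,(u,171.5),.094).round(4))
# dock glides in same picture: centres
for c in(235,245,255):
  for r0,r1 in((174,190),(207,224)):
    w=np.clip(b[r0:r1,c]-130,0,None);print(c,onz(ct,(c,(w*np.arange(r0,r1)).sum()/w.sum()),.066).round(4),b[r0:r1,c].tolist())
# wall inner line tracing (upper wall top: bright->dark transitions) tray yaw from wrist
w=cv2.imread("pics/w12.png");cw=cam("wrist");g=w.min(2).astype(int)
for r in(20,60,100,140,180):
    d=np.diff(g[r]);k=np.argsort(-abs(d))[:8];print(r,sorted([(int(i),int(d[i])) for i in k]))
```

```text
dock ctr [0.4927 0.1119 0.078 ] [0.491  0.1622 0.078 ]
tray ctr [0.5003 0.0245 0.094 ]
[0.5873 0.0254 0.094 ]
[ 0.588 -0.048  0.094]
235 [0.5487 0.1302 0.066 ] [150, 85, 89, 93, 93, 93, 118, 199, 233, 234, 234, 234, 216, 154, 92, 83]
235 [0.438  0.1288 0.066 ] [90, 92, 92, 93, 98, 102, 193, 237, 237, 237, 237, 237, 208, 103, 107, 106, 103]
245 [0.549  0.0963 0.066 ] [114, 84, 88, 92, 93, 92, 149, 211, 234, 234, 234, 234, 209, 124, 94, 95]
245 [0.4388 0.095  0.066 ] [104, 103, 104, 103, 103, 109, 196, 237, 237, 237, 237, 227, 185, 102, 106, 105, 103]
255 [0.5505 0.0624 0.066 ] [85, 89, 91, 91, 91, 92, 191, 233, 233, 233, 233, 233, 204, 89, 82, 56]
255 [0.44   0.0612 0.066 ] [68, 68, 72, 85, 99, 138, 207, 237, 237, 237, 237, 219, 159, 105, 104, 104, 101]
20 [(58, 128), (59, 85), (107, 143), (234, -105), (333, 65), (422, -49), (460, -174), (481, -52)]
60 [(64, 163), (99, 160), (102, -100), (113, 140), (178, -57), (252, -125), (453, -102), (454, -88)]
100 [(69, 217), (105, -152), (116, 134), (117, -172), (259, 190), (269, -130), (406, 123), (447, -172)]
140 [(75, 108), (133, 130), (148, 120), (210, 102), (254, -99), (256, 111), (406, -94), (440, -180)]
180 [(80, 200), (132, 110), (157, 110), (172, 114), (255, -118), (275, 115), (400, -159), (433, -150)]
```

The tray's nose has run onto the dock's +x flare. Its +x front corner is at (562,85) in the right half, and the tray centre is about 4 mm to +x of the dock centre and yawed about 1.4° clockwise. I'll relax the pull and steer the heel towards +x to square the tray up.

Request:
arm_command --deltas '[[[0,-0.06,0,0,0,0],[0,-0.06,0,0,0,0],[0.03,-0.02,0,0,0,0.2],[0.05,0,0,0,0,0.3],[0.05,0,0,0,0,0.3],[0.05,0,0,0,0,0.3],[0.05,0,0,0,0,0.3],[0.05,0,0,0,0,0.2],[0.05,0,0,0,0,0],[0,0,0,0,0,0]]]'

```text
t: 15.8
tool_pos: [0.5073, -0.1729, 0.0682]
orientation: [2.148, 2.289, -0.0]
force: [-8.3, -0.4, 19.8]
opening: 0.0004
gripper_force: 9.7
```

```bash
cat > ty.py <<'E'
from h import *
import sys
s=monitor.read_state();b=eyes.read_camera("top");cv2.imwrite(sys.argv[1],b);b=b.min(2).astype(int);ct=cam("top")
print(s['t'],s['tool_pos'].round(4),s['force'].round(1))
for c in map(int,sys.argv[2:]):print(c,b[164:178,c].tolist(),b[216:230,c].tolist())
for r in(195,205,212):print("nose",r,b[r,248:272].tolist())
E
python3 pf.py pics/w13.png; python3 ty.py pics/t13.png 266 272 280 288
```

```text
15.8 [ 0.5073 -0.1729  0.0682] [-8.3 -0.4 19.8]
ring mid [ 0.4733 -0.1206  0.088 ] [ 110   58  166  167 4539]
hub [ 174  129   37   37 1054] [ 0.4729 -0.1234  0.088 ]
15.85 [ 0.5073 -0.1729  0.0682] [-7.9 -0.9 19.7]
266 [16, 162, 210, 204, 193, 188, 192, 167, 187, 211, 187, 210, 210, 203] [201, 200, 192, 182, 166, 146, 198, 200, 100, 84, 83, 72, 138, 195]
272 [16, 68, 172, 213, 188, 127, 140, 137, 193, 209, 187, 209, 210, 214] [231, 231, 224, 215, 193, 146, 203, 206, 95, 97, 96, 84, 91, 114]
280 [46, 161, 211, 197, 183, 186, 140, 140, 168, 195, 210, 224, 221, 194] [234, 237, 232, 226, 206, 147, 199, 227, 211, 211, 212, 212, 212, 212]
288 [180, 196, 184, 192, 199, 186, 141, 151, 164, 150, 126, 130, 141, 150] [237, 234, 227, 225, 205, 146, 195, 224, 211, 211, 211, 211, 212, 212]
nose 195 [72, 50, 74, 94, 95, 100, 89, 58, 70, 91, 94, 90, 85, 147, 181, 162, 143, 133, 136, 146, 147, 147, 147, 147]
nose 205 [87, 51, 74, 97, 103, 103, 93, 68, 58, 76, 87, 87, 86, 105, 175, 195, 161, 161, 200, 231, 231, 231, 225, 211]
nose 212 [123, 118, 109, 108, 121, 138, 138, 138, 135, 132, 130, 127, 127, 125, 186, 207, 160, 160, 199, 231, 231, 230, 230, 230]
```

Request:
arm_command --deltas '[[[0,0,0.1,0,0,0],[-0.03,0,0.02,0,0,0],[0,0,0,0,0,0]]]'

```text
t: 16.15
tool_pos: [0.5073, -0.1728, 0.0683]
orientation: [2.148, 2.289, 0.001]
force: [-0.8, -2.6, 6.8]
opening: 0.0006
gripper_force: 3.7
```

```bash
python3 pf.py pics/w14.png; python3 ty.py pics/t14.png 266 288
python3 - <<'E'
from h import *
w=cv2.imread("pics/w14.png");c=cam("wrist");g=w.min(2).astype(int)
# right wall outer top edge (bright->dark) and left outer edge, at wall-top height .0938
for r in range(10,181,34):
    d=np.diff(g[r]);R=[i for i in range(425,475) if d[i]<-60];L=[i for i in range(40,95) if d[i]>60]
    if R and L:print(r,onz(c,(R[-1]+.5,r),.0938).round(4),onz(c,(L[0]+.5,r),.0938).round(4))
E
```

```text
16.15 [ 0.5073 -0.1728  0.0683] [-0.8 -2.6  6.8]
ring mid [ 0.4733 -0.1209  0.088 ] [ 110   59  166  167 4532]
hub [ 174  130   37   36 1054] [ 0.4729 -0.1234  0.088 ]
16.2 [ 0.5073 -0.1728  0.0682] [-0.2 -2.1  6.9]
266 [15, 162, 210, 204, 193, 188, 192, 166, 186, 210, 187, 210, 210, 203] [200, 200, 192, 182, 166, 146, 198, 201, 100, 83, 83, 72, 137, 195]
288 [180, 195, 184, 193, 199, 186, 141, 145, 158, 151, 126, 130, 141, 150] [237, 234, 227, 225, 205, 146, 195, 224, 211, 211, 211, 211, 212, 212]
nose 195 [72, 50, 74, 94, 95, 100, 89, 59, 70, 91, 93, 90, 86, 148, 182, 164, 144, 133, 136, 146, 147, 147, 148, 146]
nose 205 [87, 52, 73, 97, 102, 103, 93, 69, 58, 76, 87, 87, 86, 105, 175, 194, 161, 161, 200, 231, 231, 231, 225, 211]
nose 212 [122, 118, 110, 108, 120, 138, 138, 138, 136, 132, 129, 128, 127, 124, 186, 207, 160, 161, 200, 231, 231, 230, 230, 230]
10 [ 0.5899 -0.0574  0.0938] [ 0.4187 -0.0682  0.0938]
44 [ 0.59   -0.0706  0.0938] [ 0.4192 -0.0814  0.0938]
78 [ 0.5906 -0.0845  0.0938] [ 0.4197 -0.0953  0.0938]
112 [ 0.5907 -0.0992  0.0938] [ 0.4202 -0.1099  0.0938]
146 [ 0.5913 -0.1147  0.0938] [ 0.4203 -0.1254  0.0938]
180 [ 0.5919 -0.131   0.0938] [ 0.4175 -0.1419  0.0938]
```

Flare clearance works out at about 10 mm per side, so what holds the nose is the ramp combined with my own bearing down. The nose is over the dock glides now, so I'll take the weight off and go round behind.

Request:
arm_command --deltas '[[[0,0,0.06,0,0,0],[0,0,0.08,0,0,0],[0,0,0.1,0,0,0],[0,0,0.6,0,0,0],[0,-0.8,1.2,0,0,-0.8],[0.05,-1.7,0,0,0,-0.8],[0.05,-2,0,0,0,0],[0,-1.3,0,0,0,0],[0,0,0,0,0,0]]]'

```text
t: 17.0
tool_pos: [0.5074, -0.233, 0.0884]
orientation: [2.183, 2.257, -0.0]
force: [0.1, -0.5, -0.5]
opening: 0.0003
gripper_force: 0.0
```

```bash
python3 pf.py pics/w15.png; python3 ty.py pics/t15.png 266
python3 - <<'E'
from h import *
w=cv2.imread("pics/w15.png");c=cam("wrist");g=w.min(2).astype(int)
for r in range(10,250,40):
    d=np.diff(g[r]);print(r,[(i,int(d[i])) for i in range(511) if abs(d[i])>70])
p=monitor.read_state()['tool_pos'];print(p,"rear px",proj(c,[[p[0]+dx,-.2130,.0683] for dx in(-.08,-.04,.04,.08)]).round(0).tolist())
a=eyes.read_camera('scene');cv2.imwrite('pics/s15.png',a)
v=np.zeros((400,900,3),np.uint8);v[:375,:500]=cv2.resize(w,(500,375));v[:400,500:]=cv2.resize(a[180:280,150:250],(400,400),interpolation=2)
cv2.imwrite('pics/v15.png',cv2.resize(np.clip(255*(v/255.)**.7,0,255).astype(np.uint8),(800,356)))
E
```

```text
17.0 [ 0.5074 -0.233   0.0884] [ 0.1 -0.5 -0.5]
ring mid [ 0.4733 -0.1368  0.088 ] [ 116    0  160  110 2562]
hub [ 178    7   35   39 1093] [ 0.4729 -0.1232  0.088 ]
17.05 [ 0.5072 -0.2316  0.088 ] [-0.1  0.2 -0.6]
266 [15, 162, 209, 204, 193, 187, 191, 166, 186, 209, 184, 209, 210, 215] [200, 199, 191, 181, 166, 145, 197, 199, 96, 83, 83, 72, 137, 194]
nose 195 [71, 52, 80, 102, 100, 97, 85, 56, 66, 87, 93, 89, 84, 147, 177, 154, 143, 133, 136, 145, 147, 146, 146, 146]
nose 205 [86, 52, 74, 97, 102, 103, 93, 68, 57, 75, 86, 86, 86, 105, 174, 194, 160, 161, 199, 231, 231, 230, 224, 210]
nose 212 [122, 118, 109, 107, 120, 137, 137, 137, 135, 131, 129, 127, 127, 124, 185, 206, 160, 160, 199, 230, 230, 230, 229, 229]
10 [(83, 145), (112, 108), (132, 91), (138, -114), (141, 92), (153, -121), (156, 90), (168, -96), (171, 90), (182, -74), (213, -79), (215, 81), (228, -86), (230, 85), (243, -89), (260, 76), (263, -171), (273, 76), (274, 113), (287, -132), (382, 115), (406, -84), (436, -174)]
50 [(88, 174), (135, 93), (148, -83), (150, 109), (152, -73), (162, -76), (165, 98), (177, -90), (179, 138), (191, -168), (208, 128), (235, -82), (237, 92), (239, -72), (250, -108), (252, 93), (261, -92), (281, 117), (401, -138), (430, -77), (431, -119)]
90 [(93, 166), (120, 162), (121, -127), (131, 88), (147, -77), (164, 75), (173, 134), (185, -81), (187, 104), (201, 84), (213, -106), (215, 127), (227, -88), (229, 103), (269, 121), (396, -98), (425, -191)]
130 [(98, 175), (134, 130), (392, -91), (419, -98), (420, -96)]
170 [(103, 113), (140, 121), (387, -99), (414, -188)]
210 [(157, 143), (187, -155), (321, 122), (351, -143)]
[ 0.50705514 -0.2305973   0.0876378 ] rear px [[132.0, 190.0], [194.0, 192.0], [318.0, 196.0], [380.0, 198.0]]
```

View pics/v15.png

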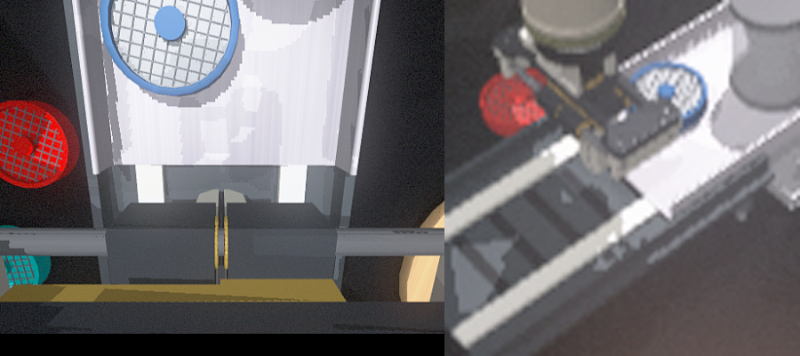

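The wrist picture shows the rear edge straight across at row 164 (of 356), which puts it at y ≈ -0.2105. The fingers are behind it, centred between the two white glides (139–165 and 281–305). I'll lower below the floor's top and push.

Request:
arm_command --deltas '[[[0,0,-1.2,0,0,0],[0,0,-0.7,0,0,0],[0,0,-0.3,0,0,0],[0,0,-0.15,0,0,0],[0,0.2,0,0,0,0],[0,0.2,0,0,0,0],[0,0.1,0,0,0,0],[0,0.07,0,0,0,0],[0,0.07,0,0,0,0],[0,0,0,0,0,0]]]'

```text
t: 17.98
tool_pos: [0.5074, -0.2237, 0.0642]
orientation: [2.181, 2.26, 0.0]
force: [0.4, -0.5, 0.3]
opening: 0.0002
gripper_force: 0.0
```

Request:
arm_command --deltas '[[[0,0.07,0,0,0,0],[0,0.07,0,0,0,0],[0,0.07,0,0,0,0],[0,0.07,0,0,0,0],[0,0.07,0,0,0,0],[0,0.07,0,0,0,0],[0,0.07,0,0,0,0]]]'

```text
t: 18.57
tool_pos: [0.5073, -0.2196, 0.064]
orientation: [2.181, 2.26, -0.001]
force: [0.6, -2.2, -0.7]
opening: 0.0005
gripper_force: 1.5
```

Request:
arm_command --deltas '[[[0,0.07,0,0,0,0],[0,0.07,0,0,0,0],[0,0.07,0,0,0,0]]]'

```text
t: 18.82
tool_pos: [0.5072, -0.2166, 0.0639]
orientation: [-2.182, -2.26, -0.0]
force: [0.2, -2.7, -2.0]
opening: 0.0005
gripper_force: 1.2
```

Request:
arm_command --deltas '[[[-0.01,0.07,0,0,0,0],[0,0.07,0,0,0,0],[0,0.07,0,0,0,0]]]'

```text
t: 19.07
tool_pos: [0.5071, -0.2146, 0.0639]
orientation: [-2.182, -2.261, -0.0]
force: [1.1, -2.7, 0.5]
opening: 0.0004
gripper_force: 1.2
```

```bash
python3 ty.py pics/t16.png 266
```

```text
19.0667 [ 0.5071 -0.2146  0.0639] [ 1.1 -2.7  0.5]
266 [16, 162, 209, 204, 193, 187, 191, 167, 186, 212, 190, 209, 213, 219] [231, 231, 224, 215, 208, 181, 198, 200, 99, 83, 83, 72, 137, 195]
nose 195 [72, 51, 76, 96, 94, 94, 83, 55, 65, 83, 85, 107, 160, 169, 135, 138, 143, 146, 146, 147, 147, 146, 146, 146]
nose 205 [87, 53, 73, 97, 102, 103, 90, 61, 55, 75, 86, 93, 184, 208, 161, 161, 200, 231, 231, 231, 231, 221, 197, 176]
nose 212 [123, 117, 109, 107, 121, 138, 136, 132, 129, 127, 127, 113, 188, 210, 145, 160, 199, 230, 230, 230, 230, 230, 229, 229]
```

Request:
arm_command --deltas '[[[0,0.1,0,0,0,0],[-0.01,0.12,0,0,0,0],[0,0.14,0,0,0,0],[-0.01,0.16,0,0,0,0],[0,0.16,0,0,0,0],[-0.01,0.16,0,0,0,0],[0,0.16,0,0,0,0],[-0.01,0.16,0,0,0,0]]]'

```text
t: 19.78
tool_pos: [0.5067, -0.2029, 0.0639]
orientation: [-2.182, -2.261, 0.0]
force: [-0.4, -1.5, -0.8]
opening: 0.0005
gripper_force: 1.2
```

Request:
arm_command --deltas '[[[0,0.16,0,0,0,0],[-0.01,0.16,0,0,0,0],[-0.01,0.16,0,0,0,0],[0,0.16,0,0,0,0],[-0.01,0.16,0,0,0,0],[0,0.16,0,0,0,0],[-0.01,0.16,0,0,0,0],[-0.01,0.16,0,0,0,0]]]'

```text
t: 20.45
tool_pos: [0.5062, -0.1901, 0.0639]
orientation: [-2.182, -2.261, -0.0]
force: [-0.0, -2.8, -0.4]
opening: 0.0004
gripper_force: 1.2
```

```bash
cat > yaw.py <<'E'
from h import *
import sys
s=monitor.read_state();c=cam("wrist");w=eyes.read_camera("wrist");cv2.imwrite(sys.argv[1],w);g=w.min(2).astype(int)
print(s['t'],s['tool_pos'].round(4),s['force'].round(1))
A=[]
for r in range(6,150,12):
    d=np.diff(g[r]);R=[i for i in range(410,475) if d[i]<-60];L=[i for i in range(50,130) if d[i]>60]
    if R and L:A.append(np.r_[onz(c,(R[-1]+.5,r),.0938)[:2],onz(c,(L[0]+.5,r),.0938)[:2]])
A=np.array(A)
pr=np.polyfit(A[:,1],A[:,0],1);pl=np.polyfit(A[:,3],A[:,2],1);y=A[:,1].mean()
print("slopes",pr[0].round(4),pl[0].round(4),"ctr x at y",round((np.polyval(pr,y)+np.polyval(pl,y))/2,4),round(y,4),"width",round(np.polyval(pr,y)-np.polyval(pl,y),4))
E
python3 yaw.py pics/w17.png; python3 ty.py pics/t17.png
```

```text
20.45 [ 0.5062 -0.1901  0.0639] [-0.  -2.8 -0.4]
slopes -0.0243 -0.0309 ctr x at y 0.5051 -0.1029 width 0.1716
20.5 [ 0.5062 -0.1898  0.0639] [ 0.3 -1.6 -0.5]
nose 195 [71, 50, 70, 86, 184, 205, 125, 135, 139, 144, 147, 147, 147, 146, 147, 147, 147, 146, 146, 146, 146, 146, 145, 146]
nose 205 [74, 46, 63, 83, 155, 198, 186, 161, 161, 200, 232, 231, 231, 223, 199, 172, 158, 146, 137, 137, 141, 142, 141, 140]
nose 212 [116, 108, 98, 97, 128, 173, 182, 160, 160, 200, 231, 231, 231, 231, 231, 230, 230, 230, 230, 230, 230, 229, 229, 229]
```

Request:
arm_command --deltas '[[[0,0.18,0,0,0,0],[-0.01,0.2,0,0,0,0],[-0.01,0.2,0,0,0,0],[0,0.2,0,0,0,0],[-0.01,0.2,0,0,0,0]]]'

```text
t: 20.97
tool_pos: [0.5059, -0.1803, 0.0639]
orientation: [-2.182, -2.26, 0.0]
force: [1.0, -3.3, -0.9]
opening: 0.0006
gripper_force: 1.2
```

Request:
arm_command --deltas '[[[-0.01,0.2,0,0,0,0],[-0.01,0.2,0,0,0,0],[0,0.2,0,0,0,0],[-0.01,0.2,0,0,0,0],[-0.01,0.2,0,0,0,0]]]'

```text
t: 21.38
tool_pos: [0.5055, -0.1703, 0.0639]
orientation: [2.182, 2.261, 0.0]
force: [0.5, -2.1, -0.9]
opening: 0.0005
gripper_force: 1.2
```

Request:
arm_command --deltas '[[[-0.01,0.2,0,0,0,0],[-0.01,0.2,0,0,0,0],[0,0.2,0,0,0,0],[-0.01,0.2,0,0,0,0],[-0.01,0.2,0,0,0,0]]]'

```text
t: 21.8
tool_pos: [0.5051, -0.1603, 0.064]
orientation: [2.182, 2.261, -0.0]
force: [-0.5, -2.3, -0.6]
opening: 0.0007
gripper_force: 1.3
```

Request:
arm_command --deltas '[[[-0.01,0.2,0,0,0,0],[-0.01,0.2,0,0,0,0],[0,0.2,0,0,0,0],[-0.01,0.2,0,0,0,0],[0,0.2,0,0,0,0],[-0.01,0.2,0,0,0,0]]]'

```text
t: 22.3
tool_pos: [0.5047, -0.1483, 0.064]
orientation: [2.182, 2.261, -0.0]
force: [0.7, -2.2, -1.3]
opening: 0.0002
gripper_force: 1.3
```

Request:
arm_command --deltas '[[[-0.01,0.2,0,0,0,0],[-0.01,0.2,0,0,0,0],[0,0.2,0,0,0,0],[-0.01,0.2,0,0,0,0],[0,0.2,0,0,0,0],[-0.01,0.2,0,0,0,0]]]'

```text
t: 22.8
tool_pos: [0.5044, -0.1363, 0.064]
orientation: [2.182, 2.26, 0.0]
force: [-0.4, -3.1, -0.6]
opening: 0.0002
gripper_force: 1.4
```

Request:
arm_command --deltas '[[[-0.01,0.2,0,0,0,0],[-0.01,0.2,0,0,0,0],[0,0.2,0,0,0,0],[-0.01,0.2,0,0,0,0],[0,0.2,0,0,0,0],[-0.01,0.2,0,0,0,0]]]'

```text
t: 23.3
tool_pos: [0.504, -0.1243, 0.064]
orientation: [2.182, 2.26, 0.0]
force: [-0.1, -3.6, -0.2]
opening: 0.0007
gripper_force: 1.5
```

```bash
python3 yaw.py pics/w18.png
```

```text
23.3 [ 0.504  -0.1243  0.064 ] [-0.1 -3.6 -0.2]
slopes -0.1054 -0.0327 ctr x at y 0.5033 -0.0371 width 0.1725
```

Request:
arm_command --deltas '[[[-0.01,0.2,0,0,0,0],[-0.01,0.2,0,0,0,0],[0,0.2,0,0,0,0],[-0.01,0.2,0,0,0,0],[0,0.2,0,0,0,0],[-0.01,0.2,0,0,0,0]]]'

```text
t: 23.85
tool_pos: [0.5036, -0.1123, 0.064]
orientation: [2.182, 2.26, 0.0]
force: [-0.1, -3.3, 0.9]
opening: 0.0007
gripper_force: 1.6
```

Request:
arm_command --deltas '[[[-0.01,0.2,0,0,0,0],[-0.01,0.2,0,0,0,0],[0,0.2,0,0,0,0],[-0.01,0.2,0,0,0,0],[0,0.2,0,0,0,0],[-0.01,0.2,0,0,0,0]]]'

```text
t: 24.35
tool_pos: [0.5032, -0.1003, 0.064]
orientation: [2.182, 2.26, 0.0]
force: [-0.5, -4.2, 2.4]
opening: 0.0008
gripper_force: 1.8
```

Request:
arm_command --deltas '[[[-0.01,0.2,0,0,0,0],[-0.01,0.2,0,0,0,0],[0,0.2,0,0,0,0],[-0.01,0.2,0,0,0,0],[0,0.2,0,0,0,0],[-0.01,0.2,0,0,0,0]]]'

```text
t: 24.85
tool_pos: [0.5028, -0.0884, 0.064]
orientation: [2.182, 2.26, 0.0]
force: [0.5, -3.1, 2.0]
opening: 0.0003
gripper_force: 2.0
```

Request:
arm_command --deltas '[[[-0.01,0.2,0,0,0,0],[-0.01,0.2,0,0,0,0],[0,0.2,0,0,0,0],[-0.01,0.2,0,0,0,0],[0,0.2,0,0,0,0],[-0.01,0.2,0,0,0,0]]]'

```text
t: 25.35
tool_pos: [0.5023, -0.0763, 0.0639]
orientation: [-2.182, -2.261, 0.0]
force: [0.1, -3.7, 2.7]
opening: 0.0006
gripper_force: 2.0
```

```bash
python3 yaw.py pics/w19.png
```

```text
25.35 [ 0.5023 -0.0763  0.0639] [ 0.1 -3.7  2.7]
slopes -0.6036 -0.0282 ctr x at y 0.5004 0.0109 width 0.1704
```

Request:
arm_command --deltas '[[[-0.01,0.2,0,0,0,0],[-0.01,0.2,0,0,0,0],[0,0.2,0,0,0,0],[-0.01,0.2,0,0,0,0],[0,0.2,0,0,0,0],[-0.01,0.2,0,0,0,0]]]'

```text
t: 25.9
tool_pos: [0.5018, -0.0642, 0.0638]
orientation: [-2.181, -2.26, 0.0]
force: [-0.0, -3.3, 1.3]
opening: 0.0007
gripper_force: 1.8
```

Request:
arm_command --deltas '[[[-0.01,0.2,0,0,0,0],[-0.01,0.2,0,0,0,0],[0,0.2,0,0,0,0],[-0.01,0.2,0,0,0,0],[0,0.2,0,0,0,0],[-0.01,0.2,0,0,0,0]]]'

```text
t: 26.4
tool_pos: [0.5015, -0.0523, 0.0639]
orientation: [-2.182, -2.26, 0.0]
force: [0.8, -2.4, 1.7]
opening: 0.0005
gripper_force: 1.6
```

Request:
arm_command --deltas '[[[-0.01,0.2,0,0,0,0],[-0.01,0.2,0,0,0,0],[0,0.2,0,0,0,0],[-0.01,0.2,0,0,0,0],[0,0.2,0,0,0,0],[-0.01,0.2,0,0,0,0]]]'

```text
t: 26.9
tool_pos: [0.5011, -0.0403, 0.0639]
orientation: [-2.182, -2.26, 0.0]
force: [-0.1, -3.4, 1.0]
opening: 0.0007
gripper_force: 1.6
```

Request:
arm_command --deltas '[[[-0.01,0.2,0,0,0,0],[-0.01,0.2,0,0,0,0],[0,0.2,0,0,0,0],[-0.01,0.2,0,0,0,0],[0,0.2,0,0,0,0],[-0.01,0.2,0,0,0,0]]]'

```text
t: 27.4
tool_pos: [0.5007, -0.0282, 0.0639]
orientation: [-2.182, -2.26, 0.0]
force: [0.3, -2.8, 0.6]
opening: 0.0005
gripper_force: 1.5
```

```bash
python3 yaw.py pics/w20.png
python3 - <<'E'
from h import *
b=eyes.read_camera("top");cv2.imwrite("pics/t20.png",b);g=b.min(2).astype(int)
for r in(195,200,207):print(r,g[r,180:215].tolist())
ct=cam("top");print("stop",onz(ct,(193,200),.07),proj(ct,[[.4865,.2655,.066],[.4865,.2655,.094],[.4865,.245,.094]]))
E
```

```text
27.4 [ 0.5007 -0.0282  0.0639] [ 0.3 -2.8  0.6]
slopes -0.0908 0.2949 ctr x at y 0.5067 0.059 width 0.1628
195 [237, 230, 197, 129, 67, 28, 27, 70, 117, 141, 153, 159, 146, 103, 52, 52, 44, 27, 41, 54, 54, 54, 62, 107, 143, 150, 150, 149, 149, 149, 149, 150, 150, 150, 150]
200 [237, 230, 204, 145, 55, 27, 29, 71, 114, 143, 158, 158, 150, 114, 55, 54, 45, 27, 36, 50, 54, 53, 62, 98, 126, 134, 143, 151, 152, 151, 151, 151, 151, 150, 150]
207 [235, 222, 190, 141, 69, 32, 31, 57, 106, 144, 160, 159, 151, 114, 54, 54, 47, 31, 37, 46, 46, 46, 66, 98, 138, 163, 154, 133, 134, 185, 221, 221, 218, 204, 191]
stop [0.49081419 0.27099589 0.07      ] [[194.78887417 201.33719364]
 [193.48326011 201.01828003]
 [199.64912437 201.07687073]]
```

Request:
arm_command --deltas '[[[-0.01,0.2,0,0,0,0],[-0.01,0.2,0,0,0,0],[0,0.2,0,0,0,0],[-0.01,0.2,0,0,0,0],[0,0.2,0,0,0,0],[-0.01,0.2,0,0,0,0]]]'

```text
t: 28.0
tool_pos: [0.5003, -0.0163, 0.0639]
orientation: [-2.182, -2.26, 0.0]
force: [1.1, -2.9, 0.0]
opening: 0.0007
gripper_force: 1.4
```

Request:
arm_command --deltas '[[[-0.01,0.2,0,0,0,0],[-0.01,0.2,0,0,0,0],[0,0.2,0,0,0,0],[-0.01,0.15,0,0,0,0],[0,0.1,0,0,0,0],[0,0.07,0,0,0,0]]]'

```text
t: 28.5
tool_pos: [0.5, -0.0071, 0.0639]
orientation: [-2.181, -2.261, 0.0]
force: [1.3, -3.2, -0.4]
opening: 0.0007
gripper_force: 1.3
```

Request:
arm_command --deltas '[[[-0.01,0.07,0,0,0,0],[0,0.07,0,0,0,0],[0,0.07,0,0,0,0],[0,0.07,0,0,0,0]]]'

```text
t: 28.83
tool_pos: [0.4999, -0.0045, 0.0639]
orientation: [-2.182, -2.26, 0.0]
force: [-0.6, -3.3, -0.2]
opening: 0.0007
gripper_force: 1.3
```

Request:
arm_command --deltas '[[[-0.01,0.07,0,0,0,0],[0,0.07,0,0,0,0],[0,0.07,0,0,0,0],[0,0.07,0,0,0,0]]]'

```text
t: 29.17
tool_pos: [0.4998, -0.0016, 0.0639]
orientation: [-2.182, -2.26, 0.0]
force: [0.7, -2.5, -0.3]
opening: 0.0006
gripper_force: 1.3
```

Request:
arm_command --deltas '[[[-0.01,0.07,0,0,0,0],[0,0.07,0,0,0,0],[0,0.07,0,0,0,0]]]'

```text
t: 29.42
tool_pos: [0.4997, 0.0005, 0.0639]
orientation: [-2.182, -2.26, 0.0]
force: [-0.5, -2.9, -0.2]
opening: 0.0005
gripper_force: 1.3
```

Request:
arm_command --deltas '[[[0,0.07,0,0,0,0],[0,0.07,0,0,0,0],[0,0.07,0,0,0,0]]]'

```text
t: 29.67
tool_pos: [0.4997, 0.0026, 0.0639]
orientation: [-2.182, -2.26, 0.0]
force: [-0.0, -2.4, -0.3]
opening: 0.0006
gripper_force: 1.2
```

Request:
arm_command --deltas '[[[0,0.07,0,0,0,0],[-0.01,0.07,0,0,0,0]]]'

```text
t: 29.83
tool_pos: [0.4996, 0.004, 0.0639]
orientation: [-2.182, -2.261, -0.0]
force: [1.3, -3.7, -0.6]
opening: 0.0005
gripper_force: 1.2
```

Request:
arm_command --deltas '[[[0,0.07,0,0,0,0],[0,0.07,0,0,0,0]]]'

```text
t: 30.0
tool_pos: [0.4996, 0.0054, 0.0639]
orientation: [-2.182, -2.26, 0.0]
force: [0.3, -2.9, -1.2]
opening: 0.0004
gripper_force: 1.2
```

Request:
arm_command --deltas '[[[0,0.07,0,0,0,0],[0,0.07,0,0,0,0]]]'

```text
t: 30.17
tool_pos: [0.4996, 0.0068, 0.0639]
orientation: [-2.182, -2.26, 0.0]
force: [-0.2, -2.6, -0.7]
opening: 0.0003
gripper_force: 1.2
```

Request:
arm_command --deltas '[[[0,0.07,0,0,0,0],[0,0.07,0,0,0,0]]]'

```text
t: 30.33
tool_pos: [0.4996, 0.0082, 0.0639]
orientation: [-2.182, -2.26, 0.0]
force: [-0.2, -2.7, -1.0]
opening: 0.0003
gripper_force: 1.2
```

Request:
arm_command --deltas '[[[0,0.07,0,0,0,0],[0,0.07,0,0,0,0]]]'

```text
t: 30.5
tool_pos: [0.4996, 0.0096, 0.0639]
orientation: [-2.182, -2.26, -0.0]
force: [0.1, -2.2, -0.7]
opening: 0.0003
gripper_force: 1.2
```

Request:
arm_command --deltas '[[[0,0.07,0,0,0,0],[0,0.07,0,0,0,0]]]'

```text
t: 30.67
tool_pos: [0.4996, 0.011, 0.0639]
orientation: [-2.182, -2.26, 0.0]
force: [0.2, -2.8, -1.1]
opening: 0.0005
gripper_force: 1.2
```

Request:
arm_command --deltas '[[[0,0.07,0,0,0,0],[0,0.07,0,0,0,0]]]'

```text
t: 30.83
tool_pos: [0.4996, 0.0124, 0.0639]
orientation: [-2.182, -2.26, 0.0]
force: [0.3, -2.2, -1.7]
opening: 0.0006
gripper_force: 1.2
```

Run:
```python
from h import *
s=monitor.read_state();print(s['t'],s['tool_pos'],s['force'])
b=eyes.read_camera("top");cv2.imwrite("pics/t21.png",b);g=b.min(2).astype(int)
for r in(176,180,186,195,200,207,212,218):print(r,g[r,186:206].tolist())
```

```text
30.8333 [0.49959494 0.01240115 0.06391687] [ 0.34792041 -2.19127725 -1.65045265]
176 [47, 79, 130, 158, 159, 158, 133, 90, 111, 119, 120, 119, 120, 119, 158, 190, 195, 201, 201, 201]
180 [34, 74, 131, 158, 156, 153, 136, 113, 140, 148, 148, 148, 147, 145, 153, 166, 168, 153, 144, 147]
186 [26, 27, 29, 30, 31, 91, 117, 123, 148, 148, 148, 148, 148, 148, 149, 148, 148, 149, 148, 148]
195 [28, 70, 117, 141, 145, 145, 151, 150, 150, 151, 150, 150, 150, 150, 150, 149, 149, 149, 150, 149]
200 [29, 71, 114, 143, 151, 133, 132, 146, 152, 151, 151, 151, 151, 151, 151, 151, 150, 151, 151, 151]
207 [30, 54, 96, 128, 140, 134, 117, 105, 118, 133, 134, 133, 129, 123, 132, 162, 174, 162, 159, 148]
212 [26, 32, 41, 45, 46, 57, 90, 106, 115, 134, 135, 135, 135, 136, 136, 187, 224, 224, 224, 224]
218 [27, 28, 29, 28, 28, 48, 118, 137, 115, 133, 133, 134, 134, 134, 133, 186, 222, 222, 222, 222]
```

Request:
arm_command --deltas '[[[0,0.07,0,0,0,0],[0,0.07,0,0,0,0]]]'

```text
t: 31.05
tool_pos: [0.4996, 0.0138, 0.0639]
orientation: [2.182, 2.26, -0.0]
force: [0.9, -2.2, -1.2]
opening: 0.0005
gripper_force: 1.7
```

Request:
arm_command --deltas '[[[0,0.07,0,0,0,0],[0,0.07,0,0,0,0]]]'

```text
t: 31.22
tool_pos: [0.5, 0.014, 0.064]
orientation: [2.18, 2.259, -0.001]
force: [2.6, -9.9, -2.3]
opening: 0.0005
gripper_force: 5.1
```

Request:
arm_command --deltas '[[[0,0.07,0,0,0,0],[0,0.07,0,0,0,0]]]'

```text
t: 31.38
tool_pos: [0.5003, 0.0143, 0.0642]
orientation: [2.179, 2.258, -0.003]
force: [1.4, -16.1, -3.5]
opening: 0.0004
gripper_force: 8.0
```

The force rose to 16 N, so the nose is on the stops. I'll ease off gently and look.

Request:
arm_command --deltas '[[[0,-0.1,0,0,0,0],[0,0,0,0,0,0],[0,0,0,0,0,0],[0,0,0,0,0,0],[0,-0.1,0,0,0,0],[0,-0.1,0,0,0,0],[0,-0.3,0,0,0,0],[0,-1.5,0,0,0,0],[0,-2.5,0,0,0,0],[0,-1.5,2,0,0,0],[0,-1,3.5,0,0,0],[0,0,2.5,0,0,0]]]'

```text
t: 32.38
tool_pos: [0.4994, -0.0559, 0.1455]
orientation: [-2.183, -2.259, 0.0]
force: [0.6, -0.7, 0.7]
opening: 0.0003
gripper_force: 0.0
```

Run:
```python
from h import *
s=monitor.read_state();print(s['t'],s['tool_pos'].round(4),s['force'].round(1))
a=eyes.read_camera("scene");b=eyes.read_camera("top");w=eyes.read_camera("wrist");cs,ct,cw=cam("scene"),cam("top"),cam("wrist")
for n,i in(("s22",a),("t22",b),("w22",w)):cv2.imwrite(f"pics/{n}.png",i)
def red(im,r0,r1,c0,c1):
    q=im[r0:r1,c0:c1].astype(int);m=((q[...,2]-q[...,0])>70)&((q[...,2]-q[...,1])>70);v,u=np.nonzero(m);return list(zip(u+c0,v+r0))
rs=red(a,205,232,245,262);rt=red(b,155,172,280,300);print("scene red",rs);print("top red",rt)
pt=np.mean(rt,0);rs=np.array(rs);top=rs[rs[:,1]<=rs[:,1].min()+1].mean(0)
print("peg top",tri(ct,pt,cs,top),onz(ct,pt,.107),"scene bottom",onz(cs,rs[rs[:,1]>=rs[:,1].max()-1].mean(0),.072))
print("pivot guess scene",onz(cs,(265.2,209.2),.072))
v=np.zeros((600,800,3),np.uint8);v[:300,:400]=cv2.resize(a[170:245,190:290],(400,300),interpolation=2);v[:300,400:]=cv2.resize(b[155:230,210:310],(400,300),interpolation=2);v[300:,:400]=cv2.resize(w,(400,300));v[300:,400:]=cv2.resize(b[155:230,180:280],(400,300),interpolation=2)
cv2.imwrite("pics/v22.png",np.clip(255*(v/255.)**.7,0,255).astype(np.uint8))
```

```text
32.3833 [ 0.4994 -0.0559  0.1455] [ 0.6 -0.7  0.7]
scene red [(np.int64(252), np.int64(215)), (np.int64(253), np.int64(215)), (np.int64(251), np.int64(216)), (np.int64(252), np.int64(216)), (np.int64(253), np.int64(216)), (np.int64(251), np.int64(217)), (np.int64(252), np.int64(217)), (np.int64(253), np.int64(217))]
top red [(np.int64(291), np.int64(161)), (np.int64(292), np.int64(161)), (np.int64(290), np.int64(162)), (np.int64(291), np.int64(162)), (np.int64(292), np.int64(162)), (np.int64(293), np.int64(162)), (np.int64(290), np.int64(163)), (np.int64(291), np.int64(163)), (np.int64(292), np.int64(163)), (np.int64(293), np.int64(163))]
peg top (array([ 0.61794416, -0.05823091,  0.10834543]), np.float64(0.001277498373110477)) [ 0.61769241 -0.05878489  0.107     ] scene bottom [ 0.59800821 -0.03953153  0.072     ]
pivot guess scene [0.60329388 0.01971838 0.072     ]
```

View pics/v22.png

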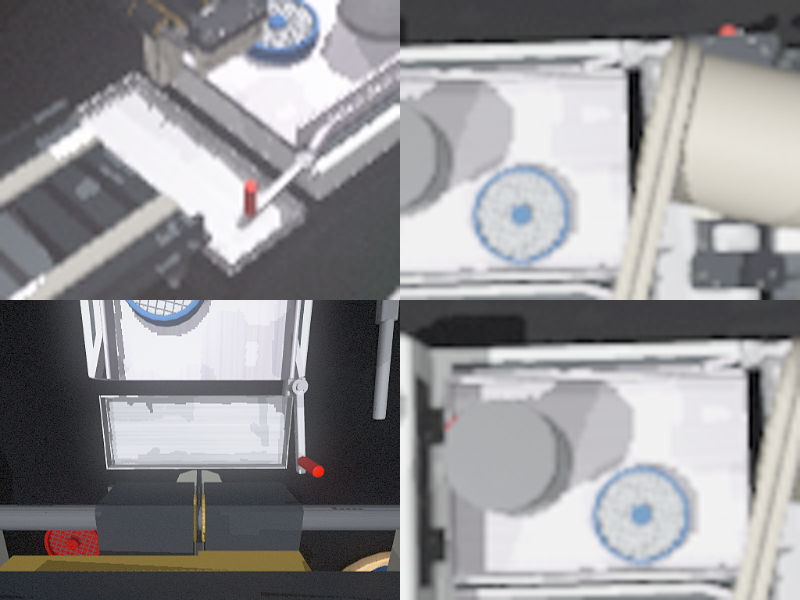

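The tray sits in the dock, with its rear edge at the mouth (lower-left, y≈379) and its nose at the stops. The shroud is standing and the prefilter is in place. In the wrist quarter the keeper pivot is at (298,386) and the peg top at (318,471).

Run:
```python
from h import *
s=monitor.read_state();c=cam("wrist");k=1.28
piv=onz(c,(298*k,86*k),.072);pt=onz(c,(318*k,171*k),.107);pb=onz(c,(303*k,163*k),.073)
print(s['t'],s['tool_pos'].round(4),s['q'].round(2));print("pivot",piv.round(4),"peg top",pt.round(4),"base",pb.round(4),"r",np.linalg.norm((pt-piv)[:2]).round(4))
print("tray rear",onz(c,(200*k,79.5*k),.068).round(4))
w=cv2.imread("pics/w22.png");q=w.astype(int);m=((q[...,2]-q[...,0])>90)&((q[...,2]-q[...,1])>90);n,l,st,ce=cv2.connectedComponentsWithStats(m[:,350:450].astype(np.uint8));print(st[1:],ce[1:]+[350,0])
```

```text
32.5333 [ 0.5017 -0.0549  0.1469] [-0.21 -0.09  1.84  0.    1.38 -0.25]
pivot [0.5987 0.0198 0.072 ] peg top [ 0.6136 -0.0577  0.107 ] base [ 0.6149 -0.0604  0.073 ] r 0.0789
tray rear [0.5    0.0228 0.068 ]
[[ 37 200   1   1   1]
 [ 32 202   2   2   2]
 [ 52 208   1   1   1]
 [ 52 211   1   1   1]
 [ 50 212  15  15 182]] [[387.         200.        ]
 [382.5        202.5       ]
 [402.         208.        ]
 [402.         211.        ]
 [406.88461538 219.07142857]]
```

Request:
arm_command --deltas '[[[1.1,0,0,0,0,7.1],[1.1,0,0,0,0,7.1],[1.1,0,0,0,0,7.1],[1.1,0,0,0,0,7.1],[1.1,0,0,0,0,7.1],[1.1,0,0,0,0,7.1],[1.1,0,0,0,0,7.1],[1.1,0,0,0,0,7.1],[1.1,0,0,0,0,7.1],[1.1,0,0,0,0,7.1],[1.1,0,0,0,0,7.1],[1.1,0,0,0,0,7.1]]]'

```text
t: 33.53
tool_pos: [0.6312, -0.0537, 0.1419]
orientation: [-0.065, -3.138, -0.001]
force: [0.2, -0.6, -0.1]
opening: 0.0003
gripper_force: 0.0
```

Request:
arm_command --deltas '[[[0.5,0.15,0,0,0,7.1],[0.5,0.15,0,0,0,7.1],[0,0,-2,0,0,0],[0,0,-2,0,0,0],[0,0,-1.8,0,0,0],[0,0,-0.9,0,0,0],[0,0,0,0,0,0],[0,0,0,0,0,0]]]'

```text
t: 34.2
tool_pos: [0.6408, -0.0511, 0.0759]
orientation: [0.313, -3.124, -0.001]
force: [0.1, -0.0, 0.2]
opening: 0.0003
gripper_force: 0.0
```

Run:
```python
from h import *
s=monitor.read_state();R=cv2.Rodrigues(s['orientation'])[0];y=np.degrees(np.arctan2(R[1,1],R[0,1]));print(s['t'],s['tool_pos'].round(4),s['force'].round(1),y,s['q'].round(2))
P=np.array([.5995,.019]);p=s['tool_pos'][:2];last=y
for f in(-10,0,10,20,30,40,50,60,70,80,86,88):
    a=np.radians(f);t=np.array([-np.cos(a),np.sin(a)]);F=P+.08*np.array([-np.sin(a),-np.cos(a)])-.0135*t
    print(f,F.round(4),"step cm",((F-p)*100).round(2));p=F
c=cam("wrist");w=eyes.read_camera("wrist");cv2.imwrite("pics/w23.png",w)
q=w.astype(int);m=((q[...,2]-q[...,0])>90)&((q[...,2]-q[...,1])>90);n,l,st,ce=cv2.connectedComponentsWithStats(m.astype(np.uint8))
for k in range(1,n):
    if st[k,4]>60:print(st[k],onz(c,ce[k],.107).round(4))
```

```text
34.2 [ 0.6408 -0.0511  0.0759] [ 0.1 -0.   0.2] 101.44998106936715 [-0.16  0.35  1.5   0.    1.29 -1.93]
-10 [ 0.6267 -0.0574] step cm [-1.41 -0.64]
0 [ 0.613 -0.061] step cm [-1.37 -0.36]
10 [ 0.5989 -0.0621] step cm [-1.41 -0.11]
20 [ 0.5848 -0.0608] step cm [-1.41  0.13]
30 [ 0.5712 -0.057 ] step cm [-1.36  0.38]
40 [ 0.5584 -0.051 ] step cm [-1.28  0.61]
50 [ 0.5469 -0.0428] step cm [-1.15  0.82]
60 [ 0.537  -0.0327] step cm [-0.99  1.01]
70 [ 0.5289 -0.021 ] step cm [-0.8   1.16]
80 [ 0.5231 -0.0082] step cm [-0.59  1.29]
86 [ 0.5206 -0.    ] step cm [-0.24  0.81]
88 [0.52   0.0027] step cm [-0.06  0.28]
[237 197  23  23 267] [ 0.6162 -0.0606  0.107 ]
```

Request:
arm_command --deltas '[[[-0.47,-0.21,0.2,0,0,-0.5],[-0.47,-0.21,0,0,0,-0.5],[-0.47,-0.21,0,0,0,-0.5],[-0.46,-0.12,0,0,0,-3.3],[-0.46,-0.12,0,0,0,-3.3],[-0.46,-0.12,0,0,0,-3.4],[-0.47,-0.04,0,0,0,-3.3],[-0.47,-0.04,0,0,0,-3.3],[-0.47,-0.04,0,0,0,-3.4],[-0.47,0.04,0,0,0,-3.3],[-0.47,0.04,0,0,0,-3.3],[-0.47,0.04,0,0,0,-3.4]]]'

```text
t: 35.25
tool_pos: [0.5855, -0.0617, 0.0798]
orientation: [0.553, 3.091, 0.0]
force: [0.7, 0.2, -0.4]
opening: 0.0006
gripper_force: 0.4
```

```bash
cat > peg.py <<'E'
from h import *
import sys
s=monitor.read_state();R=cv2.Rodrigues(s['orientation'])[0];print(s['t'],s['tool_pos'].round(4),s['force'].round(1),"yaw",np.degrees(np.arctan2(R[1,1],R[0,1])).round(1))
c=cam("wrist");w=eyes.read_camera("wrist");cv2.imwrite(sys.argv[1],w)
q=w.astype(int);m=((q[...,2]-q[...,0])>90)&((q[...,2]-q[...,1])>90);n,l,st,ce=cv2.connectedComponentsWithStats(m.astype(np.uint8))
for k in range(1,n):
    if st[k,4]>60:
        p=onz(c,ce[k],.107);d=p[:2]-[.5995,.019];print(st[k],p.round(4),"phi",np.degrees(np.arctan2(-d[0],-d[1])).round(1),"r",np.hypot(*d).round(4))
E
python3 peg.py pics/w24.png
```

```text
35.25 [ 0.5855 -0.0617  0.0798] [ 0.7  0.2 -0.4] yaw 69.7
[250 213  22  19 318] [ 0.5707 -0.0541  0.107 ] phi 21.5 r 0.0786
```

Keeper is following (φ ≈ 21°). I'll continue along the arc.

Request:
arm_command --deltas '[[[-0.45,0.13,0,0,0,-3.3],[-0.45,0.13,0,0,0,-3.3],[-0.45,0.13,0,0,0,-3.4],[-0.43,0.2,0,0,0,-3.3],[-0.43,0.2,0,0,0,-3.3],[-0.43,0.2,0,0,0,-3.4],[-0.38,0.27,0,0,0,-3.3],[-0.38,0.27,0,0,0,-3.3],[-0.38,0.27,0,0,0,-3.4],[-0.33,0.34,0,0,0,-3.3],[-0.33,0.34,0,0,0,-3.3],[-0.33,0.34,0,0,0,-3.4]]]'

```text
t: 36.3
tool_pos: [0.538, -0.0335, 0.0796]
orientation: [1.574, 2.717, 0.001]
force: [0.6, -0.1, 0.1]
opening: 0.0006
gripper_force: 0.4
```

```bash
python3 peg.py pics/w25.png
```

```text
36.3 [ 0.538  -0.0335  0.0796] [ 0.6 -0.1  0.1] yaw 29.8
[252 213  22  21 362] [ 0.533  -0.0188  0.107 ] phi 60.4 r 0.0765
```

Request:
arm_command --deltas '[[[-0.27,0.39,0,0,0,-3.3],[-0.27,0.39,0,0,0,-3.3],[-0.27,0.39,0,0,0,-3.4],[-0.2,0.43,0,0,0,-3.3],[-0.2,0.43,0,0,0,-3.3],[-0.2,0.43,0,0,0,-3.4],[-0.08,0.2,0,0,0,-2],[-0.08,0.2,0,0,0,-2],[-0.05,0.15,0,0,0,-2],[-0.03,0.1,0,0,0,-1],[-0.02,0.1,0,0,0,-1]]]'

```text
t: 37.27
tool_pos: [0.5212, -0.0013, 0.0793]
orientation: [2.183, 2.259, 0.0]
force: [0.3, 0.1, 0.9]
opening: 0.0004
gripper_force: 0.3
```

Request:
arm_command --deltas '[[[0,0.08,0,0,0,0],[0,0.08,0,0,0,0]]]'

```text
t: 37.43
tool_pos: [0.5212, 0.0004, 0.0791]
orientation: [2.182, 2.26, 0.0]
force: [0.7, -0.6, -1.1]
opening: 0.0006
gripper_force: 0.3
```

```bash
python3 peg.py pics/w26.png
```

```text
37.4333 [5.212e-01 4.000e-04 7.910e-02] [ 0.7 -0.6 -1.1] yaw 2.0
[251 213  22  22 366] [0.5235 0.0154 0.107 ] phi 87.3 r 0.0761
```

Request:
arm_command --deltas '[[[0,0.07,0,0,0,0],[0,0.07,0,0,0,0]]]'

```text
t: 37.65
tool_pos: [0.5211, 0.0018, 0.0789]
orientation: [2.183, 2.259, -0.0]
force: [0.5, -4.4, 1.1]
opening: 0.0004
gripper_force: 2.0
```

Request:
arm_command --deltas '[[[0,0.07,0,0,0,0],[0,0.07,0,0,0,0]]]'

```text
t: 37.82
tool_pos: [0.5211, 0.002, 0.079]
orientation: [2.182, 2.258, -0.003]
force: [-1.4, -9.5, 0.9]
opening: 0.0004
gripper_force: 5.0
```

Request:
arm_command --deltas '[[[0,0.07,0,0,0,0],[0,0.07,0,0,0,0]]]'

```text
t: 37.98
tool_pos: [0.5211, 0.0022, 0.079]
orientation: [2.182, 2.256, -0.005]
force: [-2.6, -15.5, 0.9]
opening: 0.0004
gripper_force: 7.8
```

Keeper is at its end stop. I'll retreat and check.

Request:
arm_command --deltas '[[[0,-0.3,0,0,0,0],[0,-0.5,0,0,0,0],[0,-2,0,0,0,0],[0,-2.5,1,0,0,0],[0,-2,3,0,0,0],[0,-1,3.5,0,0,0],[0,0,2,0,0,0],[0,0,0,0,0,0],[0,0,0,0,0,0]]]'

```text
t: 38.73
tool_pos: [0.5222, -0.0786, 0.1755]
orientation: [2.182, 2.257, 0.003]
force: [-1.1, 0.1, -1.7]
opening: 0.0005
gripper_force: 0.0
```

```bash
python3 peg.py pics/w27.png
python3 - <<'E'
from h import *
a=eyes.read_camera("scene");b=eyes.read_camera("top");w=cv2.imread("pics/w27.png")
g=b.min(2).astype(int)
for r in(186,212,218):print(r,g[r,186:206].tolist())
v=np.zeros((600,800,3),np.uint8);v[:300,:400]=cv2.resize(a[150:240,190:310],(400,300),interpolation=2);v[:300,400:]=cv2.resize(w,(400,300));v[300:,:]=cv2.resize(b[150:240,150:390],(800,300),interpolation=2)
cv2.imwrite("pics/v27.png",np.clip(255*(v/255.)**.7,0,255).astype(np.uint8))
E
```

```text
38.7333 [ 0.5222 -0.0786  0.1755] [-1.1  0.1 -1.7] yaw 1.9
[254  70  15  16 183] [0.5235 0.0162 0.107 ] phi 87.9 r 0.0761
[ 60 245  49  17 394] [ 0.3776 -0.1309  0.107 ] phi 55.9 r 0.2678
[ 60 295  59  16 235] [ 0.3782 -0.1804  0.107 ] phi 48.0 r 0.2979
186 [25, 26, 30, 29, 45, 74, 112, 140, 147, 146, 146, 146, 146, 147, 147, 146, 146, 146, 146, 146]
212 [25, 28, 39, 45, 44, 101, 121, 103, 126, 133, 133, 133, 134, 134, 134, 186, 222, 222, 222, 222]
218 [28, 26, 27, 29, 29, 82, 110, 103, 119, 132, 132, 132, 132, 132, 132, 184, 220, 221, 220, 220]
```

View pics/v27.png

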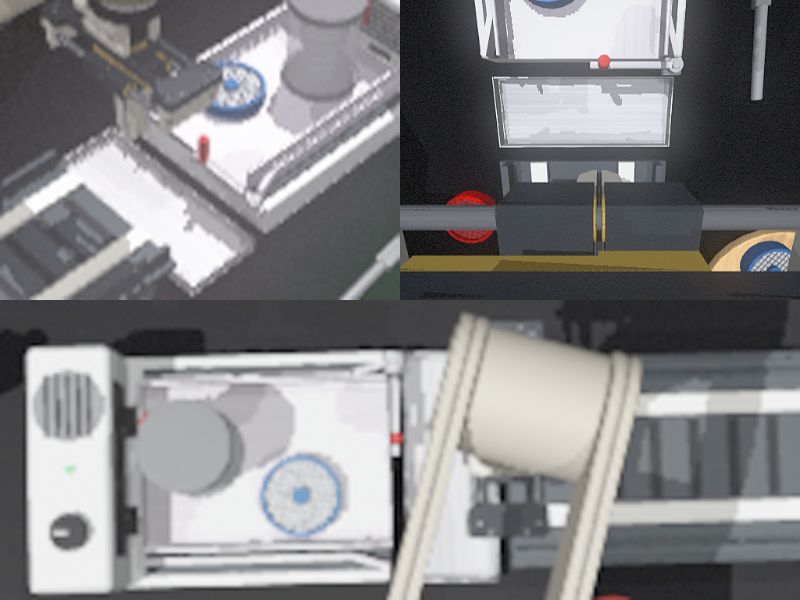

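The keeper is shut across the mouth (peg at (604,61), upper right), the tray is home with its nose at the stops, the shroud and prefilter are in place, and the arm is clear. I'm handing in the job.

```bash
python3 -c "
from plant import ticket
print(ticket.close_job())"
```

```text
the job is handed in; nothing more can be done
None
```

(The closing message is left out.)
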